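Pack the planting tin in layers

TASK

Pack the planting tin: tip its lid well up by the front pull bar so that it pivots on the tin's far rim, lift it off and lay it flat on the open bench, right way up. Then load in layers: every stake bundle on the bench lying flat on the tin's floor, next the lift-out tray seated level on its ledges over them, and the hand rake lying flat, tines down, in one of the tray's two compartments. Leave the bottle, the pots and the cloche where they stand.

Things in the scene. Friction and masses are not known exactly. Their poses are not given: they have to be found in the camera images.
- tin: Open grey metal tin fixed to the bench: 180 (x) x 252 (y) x 60 mm high, walls and floor 4 mm. Origin: centre of its underside; -x is its long front side, towards the robot. A ledge along the wall at each y end is 13 mm deep, its top 32 mm above the bench; the floor between them is 172 (x) x 218 (y) mm. Four bundles fit side by side on it along the tin's x, 48 mm apart along its y.
- tin_back (a point): Middle of the top of the tin's far (+x) rim: 88 mm along +x and 60 mm up in the tin's frame.
- lid: Loose grey pan lid, hollow below, 250 g, 192 (x) x 264 (y) x 28 mm, closed at the start. Origin: centre of its skirt's lower edge plane, axes parallel to the tin's, 52 mm above the bench when closed. A bead in it rests on the rim, the skirt reaches 8 mm down outside with 3 mm play. The bench beyond the bundles (away from the robot) is clear and big enough to lay it on; its origin is then at bench height.
- lid_pull (a point): Middle of the lid's front pull: 10 mm round steel bar, 90 mm long along the lid's y, on a leg at each end near the front edge of the lid's top, 75 mm in -x and 62 mm up from the lid's origin (34 mm above its top). Pinched lightly (8 N) the bar turns in the fingers like a hinge; pinched hard (50 N) it keeps the lid's angle. The lid's far lower edge is 171 mm in +x, 62 mm down from it.
- lid_back (a point): Underside of the lid's bead at the middle of its far side, 88 mm along +x and 8 mm up in the lid's frame: at tin_back when closed.
- tray: Bare aluminium lift-out tray, 280 g, 164 (x) x 236 (y) mm, walls 3 mm thick, 22 mm high, floor 3 mm. Origin: centre of its underside. Starts on the bench, its y roughly along the bench's x. A 10 mm rib along its y at x = 0 parts two compartments, 74 (x) x 230 (y) mm inside, centred at x = +42 and -42 mm. Fits the tin y along y, either way round, 4 mm play a side, underside then 32 mm above the bench.
- tray_grip (a point): Lifting grip of the tray: the middle 100 mm of the rib rises to 44 mm above the tray's underside, 10 mm thick across the tray's x; this point is in it, 34 mm above the underside, over the tray's centre of mass.
- rake: Hand rake, 160 g, 200 mm long (x), 60 wide, 37 high, lying tines down. Origin: middle of its length at bench level; handle towards -x, tines towards +x. Wooden handle 24 mm across from x = -100 to +20 mm, centre line 12 mm up; steel neck rising to a head bar at x = 82 mm with three tines down to the bench. Fits a tray compartment lengthwise, either way round.
- rake_grip (a point): Grip point on the rake's handle axis, 5 mm behind its origin, 12 mm up, near its centre of mass.
- stakes1: Bundle of short square wooden stakes held by two bands, 50 g, a square bar 120 (its x) x 22 x 22 mm. Origin: its middle, 11 mm above the bench at the start. Starts lying near the rake, across it. Two to four bundles are there in a run; absent ones read None.
- stakes2: Bundle of short square wooden stakes held by two bands, 50 g, a square bar 120 (its x) x 22 x 22 mm. Origin: its middle, 11 mm above the bench at the start. Starts lying near the rake, across it. Two to four bundles are there in a run; absent ones read None.
- stakes3: Bundle of short square wooden stakes held by two bands, 50 g, a square bar 120 (its x) x 22 x 22 mm. Origin: its middle, 11 mm above the bench at the start. Starts lying near the rake, across it. Two to four bundles are there in a run; absent ones read None.
- stakes4: Bundle of short square wooden stakes held by two bands, 50 g, a square bar 120 (its x) x 22 x 22 mm. Origin: its middle, 11 mm above the bench at the start. Starts lying near the rake, across it. Two to four bundles are there in a run; absent ones read None.
- bottle: Yellow push dispenser bottle, 68 mm across, 177 mm high, origin under its centre; not to be disturbed.
- pot1: Green plastic plant pot, 86 mm across the rim, 76 mm high, origin under its centre; not to be disturbed.
- pot2: Green plastic plant pot, 86 mm across the rim, 76 mm high, origin under its centre; not to be disturbed.
- pot3: Green plastic plant pot, 86 mm across the rim, 76 mm high, origin under its centre; not to be disturbed.
- cloche: Clear acrylic cloche with a ball knob, 170 mm across, 183 mm high, origin at bench level under its centre; not to be disturbed.
Things that resemble listed ones, but are neither listed nor needed, are in the scene too. Leave any white look-alike of the stakes1 alone. Several things look just like the rake: the one meant starts farthest to the robot's left.

How it is judged:
On the way, in this order (a step that is already met when the one before it is completed fails the run):
1. the lid is tipped up by at least 15 degrees with its far edge still on the tin (within 60 mm of its closed place) (angle between lid's own z axis and vertical above 0.26 rad and distance between lid_back and tin_back below 0.06 m), for 0.05 s.
2. all stake bundles present lie flat on the tin's floor (z of each of stakes1, stakes2, stakes3, stakes4 in the frame of tin below 0.022 m and x of stakes1 in the frame of tin between -0.086 and 0.086 m and y of stakes1 in the frame of tin between -0.109 and 0.109 m and x of stakes2 in the frame of tin between -0.086 and 0.086 m and y of stakes2 in the frame of tin between -0.109 and 0.109 m and x of stakes3 in the frame of tin between -0.086 and 0.086 m and y of stakes3 in the frame of tin between -0.109 and 0.109 m and x of stakes4 in the frame of tin between -0.086 and 0.086 m and y of stakes4 in the frame of tin between -0.109 and 0.109 m), for 0.2 s.
3. the tray is seated level on its ledges over the bundles (all of step 2 and z of tray in the frame of tin between 0.028 and 0.0365 m and horizontal distance between tray and tin below 0.012 m and angle between tray's own z axis and vertical below 0.05 rad), for 0.2 s.
At the end, for the whole second after the job is handed in: Lid right way up flat on the bench (8 mm, 0.06 rad); each bundle on the tin's floor between the ledges (centre under 22 mm up); tray on its ledges (underside 28 to 36.5 mm up, 12 mm from centre, 0.05 rad); rake tines down in a compartment (origin under 12 mm up in the tray, 0.15 rad); all at rest (all of step 3 and height (world z) of lid below 0.008 m and angle between lid's own z axis and vertical below 0.06 rad and z of rake in the frame of tray below 0.012 m and angle between rake's own z axis and vertical below 0.15 rad and y of rake in the frame of tray between -0.03 and 0.03 m and x of rake in the frame of tray between -0.07 and 0.07 m and linear speed of each of lid, tray, rake, stakes1, stakes2, stakes3, stakes4 below 0.02 m/s); the robot touches nothing.
It fails at once if the bottle is shifted by more than 40 mm or knocked over (distance of bottle from where it was at the start of the episode above 0.04 m or angle between bottle's own z axis and vertical above 0.5 rad).
It fails at once if a pot is shifted by more than 40 mm or knocked over (distance of pot1 from where it was at the start of the episode above 0.04 m or angle between pot1's own z axis and vertical above 0.5 rad).
It fails at once if a pot is shifted by more than 40 mm or knocked over (distance of pot2 from where it was at the start of the episode above 0.04 m or angle between pot2's own z axis and vertical above 0.5 rad).
It fails at once if a pot is shifted by more than 40 mm or knocked over (distance of pot3 from where it was at the start of the episode above 0.04 m or angle between pot3's own z axis and vertical above 0.5 rad).
It fails at once if the cloche is shifted by more than 40 mm or knocked over (distance of cloche from where it was at the start of the episode above 0.04 m or angle between cloche's own z axis and vertical above 0.5 rad).
Of stakes1, stakes2, stakes3, stakes4 only 2 to 4 are there at a start; the rules pass over those that are not, and their reading is None.
At some moment in a run one of rake, stakes1, stakes2, stakes3, stakes4 may be knocked a few centimetres aside while the robot is not near it.
Once in a run the grip may slacken for a moment while it holds something.
It also fails if it takes over 210 s, if anything falls off the work surface, if the arm or the gripper's body presses on something with over 40 N, if the wrist force passes 120 N, or if a joint passes its speed limit or range.

ROBOT

A 7-joint arm with a two-finger parallel gripper is mounted at the origin on the work surface. World frame = base frame: x ahead of the robot, y to its left, z up, the work surface at z = 0. Lengths are in m, angles in rad, forces in N, time in s.
With the tool pointing down it reaches from about 0.425 to 0.95 m from the base axis. Payload 16.7 kg.
Tool frame: the origin (TCP) lies between the finger pads; the fingertips stand 22 mm ahead of it and the grasp point (between the pads) lies 3 mm ahead of it; x points along the fingers, y is the direction in which the jaws open and shut, and the axes are right-handed (so a half turn about x gives the same grasp; the last joint's range is limited). The gripper opens to 94 mm and grips with 3 to 60 N. Pads are 16 mm wide; open, the fingers measure 119 mm over their backs; the gripper's body (75 mm by 177 mm) begins 78 mm behind the grasp point.
Start: joints at [1.054, 0.426, 0.074, 1.606, -0.034, 1.111, -0.067], TCP at [0.243, -0.63, 0.227] pointing down, gripper open.
Joint ranges: [-2.85, 2.85], [-0.5, 2.14], [-1.23, 1.37], [0.21, 2.46], [-1.02, 4.16], [0.16, 2.05], [-2.73, 2.73]. Speed limits (rad/s): [1.89, 1.89, 2.39, 2.39, 3.01, 3.01, 3.01].

INTERFACE

Orientations are given as a unit quaternion [w, x, y, z].
In Python, from rig import arm gives the robot as it stands.
- The arm moves only by the tool jog_arm, never from a script. Its argument "steps" is a list of rows, each an object of numbers: "dx", "dy", "dz": the shift along the tool's x, y, z in mm; "yaw": the turn about the tool's x in degrees; "hand": the finger opening in mm, from 0 to 94. A call has 1 to 10 rows; each row is the pose to reach, as a shift and turn from the pose commanded when the call began, along the tool's axes at that moment; what a row does not reach only later rows make up. A row lasts 1/8 s, in which the tool goes at most 62.5 mm and 10.7 degrees, less where a joint would pass 70% of its speed; a pose out of reach is approached as far as the arm can. A call with a gripper value outside its range is refused whole. The fingers move at their own pace and stop on an object; "grip_force" is the grip in N (left out, the last holds). Time passes only in rows, so rows that repeat a pose let the fingers close. It gives the time, the measured TCP pose, the force and the opening at its end, in the units of the state.
- arm.sense(): the state, without advancing time (a new reading comes with each control period).
- arm.get_image(name): name is "scene" or "top" or "wrist"; returns (picture, depth): 420x560x3 uint8, red, green, blue; 420x560 float32, m along the optical axis (not along the pixel's ray), 0 where there is no reading.
- arm.camera_params(name): a dict with "fx", "fy", "cx", "cy" (pixels), "R" (3x3) and "t" (3): a world point X has camera coordinates R X + t. Camera axes: x right, y down, z forward; pixel columns grow to the right and rows downward; lengths in m; the calibration is good to about 2 mm. A picture is of the moment at which its call begins: read the wrist's pose just before it. camera_params takes no time and is no camera call; for the wrist camera it gives the pose at the moment of the call.
- arm.finish_job(): hands the job in, once; it reports no verdict.
The state is a dict: "clock": time; "joints": joint angles; "dq": joint speeds; "tau": joint torques, N m; "position": TCP position; "orientation": TCP orientation; "wrist_force": force on the tool from outside, world axes, zero at the start; "ft_torque": the same for the moment, N m; "width": finger opening in m.
Only numpy, scipy, OpenCV 4.12 (cv2) and the standard library are available. Lean on these libraries where they do the work, as an engineer would, in place of code of your own. Each camera call takes 0.05 s, during which the arm holds its last target.

## Working session

There is one attempt and no reset: what is moved stays moved. The work goes in short steps, Python scripts to look and compute and a tool call to move; the robot and the scene stay as the last step left them, time stands still between calls to the robot, and variables do not carry over. Pictures are saved under pics/ and viewed, and the job is handed in when it is done.

Besides the shell and the picture viewer there is one more tool, called after ">>>" as name(argument=value, ...), one argument or row to a line, values as JSON. jog_arm: Moves the arm, as the interface text tells. Its arguments: {"type":"object","properties":{"steps":{"type":"array","items":{"type":"object","properties":{"dx":{"type":"number"},"dy":{"type":"number"},"dz":{"type":"number"},"yaw":{"type":"number"},"hand":{"type":"number"}}}},"grip_force":{"type":"number"}},"required":["steps"]}

```bash
ls; mkdir -p pics
python3 - <<'E'
from rig import arm
import cv2,numpy as np
print(arm.sense())
for n in ["scene","top"]:
    p,d=arm.get_image(n); cv2.imwrite(f"pics/{n}0.png",p[:,:,::-1]); np.save(f"pics/{n}0_d.npy",d)
    print(n,arm.camera_params(n), p.shape)
E
```

```text
pics
{'clock': 0.0, 'joints': array([ 1.053499  ,  0.42670723,  0.07384586,  1.60657989, -0.03408911,
        1.11080458, -0.06708141]), 'dq': array([ 0.00162228, -0.00191445,  0.00102425, -0.00092964, -0.00015068,
       -0.00053935, -0.00060002]), 'tau': array([ 1.36491626e-04, -9.35834384e+01,  3.66644941e+00, -4.54189646e+01,
       -4.88219003e-02,  2.02123658e-02,  1.54427848e-04]), 'position': array([ 0.24253462, -0.62949598,  0.22680394]), 'orientation': array([-0.1288799 , -0.69507004, -0.12972667,  0.69529749]), 'wrist_force': array([0.45188542, 0.48988232, 0.75260779]), 'ft_torque': array([-0.00774107, -0.02694352, -0.01027055]), 'width': 0.09400313515113472}
scene {'fx': 479.43120870397473, 'fy': 479.43120870397473, 'cx': 276.5204515379671, 'cy': 211.42897904170587, 'R': array([[ 0.61795752,  0.78615854,  0.00912482],
       [ 0.44717884, -0.34191032, -0.82651583],
       [-0.6466526 ,  0.51483209, -0.56283952]]), 't': array([-0.30940486, -0.1586757 ,  1.88643829])} (420, 560, 3)
top {'fx': 507.3618821686812, 'fy': 507.3618821686812, 'cx': 275.1769707186465, 'cy': 214.5882039742961, 'R': array([[ 9.93174668e-03, -9.99950394e-01, -7.55547220e-04],
       [-9.94990879e-01, -9.80731939e-03, -9.94834981e-02],
       [ 9.94711532e-02,  1.73980749e-03, -9.95038925e-01]]), 't': array([-0.01555079,  0.53402701,  1.54145285])} (420, 560, 3)
```

View pics/scene0.png

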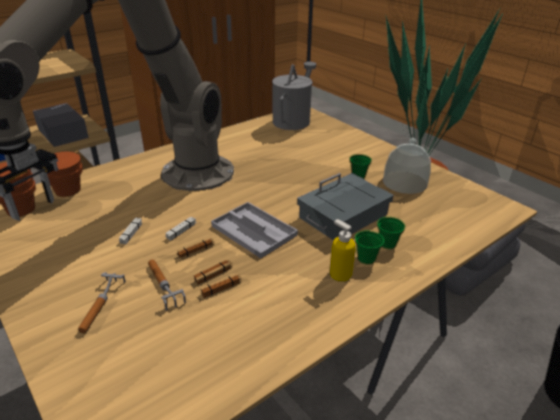

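View pics/top0.png

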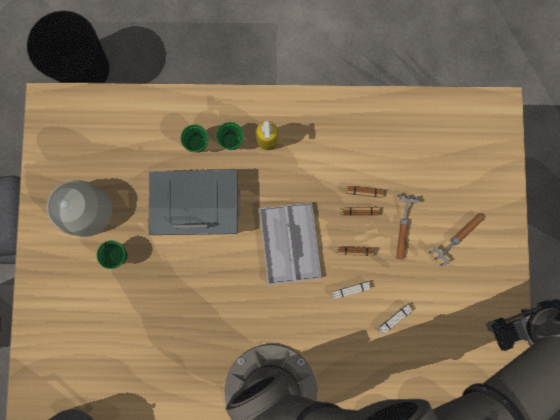

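The top view shows three brown bundles at about (365,190), (361,211) and (357,250). The leftmost rake is at (404,225), with a look-alike at (457,240). The tin and lid are at (193,202) and the tray at (291,243). I'll measure these next.

```bash
cat > h.py <<'E'
import numpy as np,cv2
from rig import arm
from scipy.spatial.transform import Rotation as Ro
def cam(n): 
    c=arm.camera_params(n); return c
def px2w(c,u,v,z):
    r=np.array([(u-c['cx'])/c['fx'],(v-c['cy'])/c['fy'],1.]); o=-c['R'].T@c['t']; d=c['R'].T@r
    return o+d*(z-o[2])/d[2]
def w2px(c,X):
    p=c['R']@np.array(X)+c['t']; return np.array([p[0]/p[2]*c['fx']+c['cx'],p[1]/p[2]*c['fy']+c['cy']])
def cloud(c,d):
    v,u=np.indices(d.shape); P=np.stack([(u-c['cx'])/c['fx']*d,(v-c['cy'])/c['fy']*d,d],-1)
    W=(P-c['t'])@c['R']; W[d==0]=np.nan; return W
def tool():
    s=arm.sense(); q=s['orientation']; return s,Ro.from_quat([q[1],q[2],q[3],q[0]]).as_matrix()
def rel(target,yawdeg=None):
    """world target TCP -> dx,dy,dz mm in tool axes"""
    s,R=tool(); d=R.T@(np.array(target)-s['position'])*1000
    return d.round(1)
E
python3 - <<'E'
from h import *
c=cam("top"); img=cv2.imread("pics/top0.png"); d=np.load("pics/top0_d.npy"); W=cloud(c,d)
def crop(n,u0,v0,u1,v1,k): cv2.imwrite(f"pics/{n}.png",cv2.resize(img[v0:v1,u0:u1],None,fx=k,fy=k,interpolation=cv2.INTER_CUBIC))
crop("c1",140,120,335,290,4); crop("c2",325,170,425,310,4)
z=W[...,2]
for (u,v) in [(193,202),(160,180),(190,226),(291,243),(270,240),(305,240),(360,190),(365,190),(361,211),(357,251),(402,240),(403,225)]:
    print(u,v,W[v,u].round(4))
# rect fits by height
for name,(u0,v0,u1,v1),(a,b) in [("lid",(140,160,245,245),(.07,.09)),("tray",(255,195,325,290),(.002,.03)),("s1",(340,180,392,200),(.012,.03)),("s2",(335,202,386,219),(.012,.03)),("s3",(332,242,382,260),(.012,.03))]:
    m=np.zeros(z.shape,bool); m[v0:v1,u0:u1]=1; m&=(z>a)&(z<b)
    P=W[m][:,:2].astype(np.float32); print(name,m.sum(),cv2.minAreaRect(P*1000), P.mean(0), np.median(z[m]))
E
```

```text
193 202 [0.5642 0.2359 0.0803]
160 180 [0.6302 0.3373 0.0782]
190 226 [0.4892 0.2364 0.119 ]
291 243 [ 0.4459 -0.0591  0.0497]
270 240 [nan nan nan]
305 240 [ 0.4576 -0.104   0.0055]
360 190 [ 0.6147 -0.2742  0.0188]
365 190 [ 0.6138 -0.2886  0.0255]
361 211 [ 0.5487 -0.2768  0.0194]
357 251 [ 0.4245 -0.2632  0.022 ]
402 240 [ 0.4598 -0.4024  0.0208]
403 225 [ 0.5059 -0.4053  0.0245]
lid 5471 ((565.8355712890625, 237.4383544921875), (193.09634399414062, 265.0064392089844), 1.4883607625961304) [0.5663355  0.23681103] 0.07995932509881142
tray 3246 ((452.37054443359375, -56.06177520751953), (293.38885498046875, 216.90516662597656), 0.5556809902191162) [ 0.44862732 -0.05609452] 0.005024918503843267
s1 265 ((610.6956787109375, -286.06402587890625), (117.4415512084961, 23.746713638305664), 83.76476287841797) [ 0.61093706 -0.2873599 ] 0.020946420311886024
s2 263 ((550.003173828125, -273.857177734375), (22.99149513244629, 119.749755859375), 0.5063152313232422) [ 0.54888797 -0.27450413] 0.021286370001503078
s3 258 ((424.4268493652344, -258.8299865722656), (27.201284408569336, 119.7289810180664), 2.0460057258605957) [ 0.4241379  -0.25907472] 0.02134291975647199
```

View pics/c1.png

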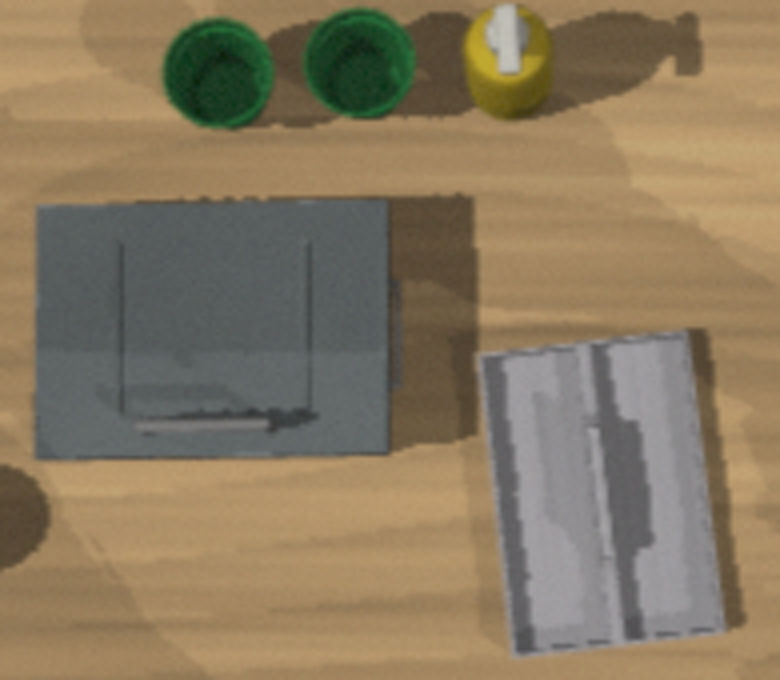

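View pics/c2.png

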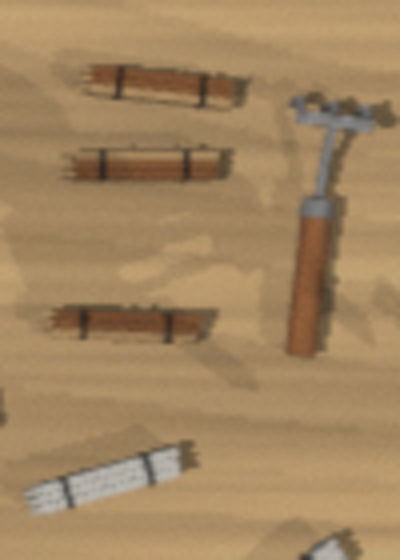

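```bash
cat >> h.py <<'E'
def plan(pts,jawdir=None):
    """pts world TCP list -> rows in tool axes; jawdir deg in world of jaws line"""
    s,R=tool()
    print('t',round(s['clock'],2),'pos',s['position'].round(4),'tool y dir deg',np.degrees(np.arctan2(R[1,1],R[0,1])).round(1),'toolx',R[:,0].round(3),'w',round(s['width'],4),'F',s['wrist_force'].round(1),'j7',s['joints'][6].round(2))
    if jawdir is not None:
        a=np.degrees(np.arctan2(R[1,1],R[0,1])); dl=(jawdir-a+90)%180-90; print('turn world ccw',dl.round(1),'-> yaw (about tool x, down)',(-dl).round(1))
    for p in pts: print(np.round(p,3),'->',(R.T@(np.array(p)-s['position'])*1000).round(1))
E
python3 - <<'E'
from h import *
plan([(.5,-.2,.25),(.491,.2375,.25),(.491,.2375,.117)],0)
s,R=tool();print(R.round(3))
c=cam("top")
print([px2w(c,u,v,0).round(3) for u,v in [(275,86),(400,86),(500,86),(522,200)]])
print("bottle top",px2w(c,267,135,.1))
# pull bar ends in crop c1 (135,425),(270,425)->px
for u,v in [(135,426),(270,424),(300,414)]: print(px2w(c,140+u/4,120+v/4,.119).round(4))
for u,v in [(36,205),(388,198),(388,453),(36,459)]: print('lid',px2w(c,140+u/4,120+v/4,.08).round(4))
for u,v in [(483,356),(688,333),(724,631),(516,656)]: print('tray',px2w(c,140+u/4,120+v/4,.022).round(4))
print('rib',[px2w(c,140+u/4,120+v/4,.044).round(4) for u,v in [(594,428),(606,556)]])
for u,v in [(302,355),(315,212),(318,130),(295,120),(372,128)]: print('rake',px2w(c,325+u/4,170+v/4,.02).round(4))
E
```

```text
t 0.1 pos [ 0.2425 -0.6295  0.2269] tool y dir deg -68.9 toolx [-0.     0.001 -1.   ] w 0.0937 F [-0.3 -0.   0.3] j7 -0.07
turn world ccw 68.9 -> yaw (about tool x, down) -68.9
[ 0.5  -0.2   0.25] -> [ -22.8 -308.3 -394.7]
[0.491 0.238 0.25 ] -> [ -22.3 -719.7 -543.6]
[0.491 0.238 0.117] -> [ 110.7 -719.6 -543.6]
[[-0.     0.36  -0.933]
 [ 0.001 -0.933 -0.36 ]
 [-1.    -0.001  0.   ]]
[array([ 0.954, -0.006,  0.   ]), array([ 0.957, -0.409,  0.   ]), array([ 0.961, -0.731, -0.   ]), array([ 0.591, -0.788,  0.   ])]
bottle top [0.7659031  0.01644892 0.1       ]
[0.4873 0.2835 0.119 ]
[0.4897 0.1856 0.119 ]
[0.4972 0.164  0.119 ]
lid [0.6562 0.3709 0.08  ]
lid [0.6642 0.106  0.08  ]
lid [0.4719 0.1026 0.08  ]
lid [0.4649 0.3642 0.08  ]
tray [0.5516 0.0347 0.022 ]
tray [ 0.5711 -0.1243  0.022 ]
tray [ 0.3417 -0.1525  0.022 ]
tray [0.3211 0.0065 0.022 ]
rib [array([ 0.4948, -0.0513,  0.044 ]), array([ 0.3977, -0.0611,  0.044 ])]
rake [ 0.4021 -0.3971  0.02  ]
rake [ 0.5126 -0.4088  0.02  ]
rake [ 0.5766 -0.4121  0.02  ]
rake [ 0.5842 -0.3944  0.02  ]
rake [ 0.5785 -0.4541  0.02  ]
```

>>> jog_arm(
  steps=[
    {"dx": -22,"dy": -40,"dz": -50,"yaw": -8},
    {"dx": -22,"dy": -75,"dz": -100,"yaw": -16},
    {"dx": -22,"dy": -110,"dz": -150,"yaw": -24},
    {"dx": -22,"dy": -145,"dz": -200,"yaw": -32},
    {"dx": -22,"dy": -180,"dz": -250,"yaw": -40},
    {"dx": -22,"dy": -220,"dz": -300,"yaw": -48},
    {"dx": -22,"dy": -260,"dz": -345,"yaw": -56},
    {"dx": -22,"dy": -308,"dz": -380,"yaw": -64},
    {"dx": -22,"dy": -360,"dz": -410,"yaw": -70.4},
    {"dx": -22,"dy": -410,"dz": -430,"yaw": -70.4},
  ],
)

```text
$.steps[0]: bad value
```

Run:
```python
from h import *
plan([(.4905,.2345,.25),(.4905,.2345,.117)],1.5)
```

```text
t 0.1 pos [ 0.2425 -0.6295  0.2269] tool y dir deg -68.9 toolx [-0.     0.001 -1.   ] w 0.0937 F [-0.3 -0.   0.3] j7 -0.07
turn world ccw 70.4 -> yaw (about tool x, down) -70.4
[0.49  0.234 0.25 ] -> [ -22.3 -717.1 -542. ]
[0.49  0.234 0.117] -> [ 110.7 -717.  -542. ]
```

>>> jog_arm(
  steps=[
    {"dx": -22,"dy": -40,"dz": -50,"yaw": -8,"hand": 94},
    {"dx": -22,"dy": -75,"dz": -100,"yaw": -16,"hand": 94},
    {"dx": -22,"dy": -110,"dz": -150,"yaw": -24,"hand": 94},
    {"dx": -22,"dy": -145,"dz": -200,"yaw": -32,"hand": 94},
    {"dx": -22,"dy": -180,"dz": -250,"yaw": -40,"hand": 94},
    {"dx": -22,"dy": -220,"dz": -300,"yaw": -48,"hand": 94},
    {"dx": -22,"dy": -260,"dz": -345,"yaw": -56,"hand": 94},
    {"dx": -22,"dy": -308,"dz": -380,"yaw": -64,"hand": 94},
    {"dx": -22,"dy": -360,"dz": -410,"yaw": -70.4,"hand": 94},
    {"dx": -22,"dy": -410,"dz": -430,"yaw": -70.4,"hand": 94},
  ],
)

```text
clock: 1.35
position: [0.4966, -0.0904, 0.2493]
orientation: [0.507, 0.493, 0.507, -0.493]
wrist_force: [-0.2, -0.5, 0.1]
width: 0.0937
```

Run:
```python
from h import *
plan([(.4905,.2345,.25),(.4905,.2345,.117)],1.5)
```

```text
t 1.35 pos [ 0.4966 -0.0904  0.2493] tool y dir deg 1.6 toolx [-0.  0. -1.] w 0.0937 F [-0.2 -0.5  0.1] j7 0.01
turn world ccw -0.1 -> yaw (about tool x, down) 0.1
[0.49  0.234 0.25 ] -> [  -0.6    3.1 -325. ]
[0.49  0.234 0.117] -> [ 132.4    3.1 -324.9]
```

>>> jog_arm(
  steps=[
    {"dx": 0,"dy": 1,"dz": -55,"yaw": 0,"hand": 94},
    {"dx": 0,"dy": 2,"dz": -110,"yaw": 0,"hand": 60},
    {"dx": 0,"dy": 3,"dz": -165,"yaw": 0,"hand": 60},
    {"dx": 0,"dy": 3,"dz": -220,"yaw": 0,"hand": 60},
    {"dx": 0,"dy": 3,"dz": -275,"yaw": 0,"hand": 60},
    {"dx": 0,"dy": 3,"dz": -325,"yaw": 0,"hand": 60},
    {"dx": 0,"dy": 3,"dz": -325,"yaw": 0,"hand": 60},
  ],
)

```text
clock: 2.22
position: [0.49, 0.2362, 0.2493]
orientation: [0.507, 0.492, 0.508, -0.492]
wrist_force: [-0.1, -0.9, 0.5]
width: 0.06
```

Run:
```python
from h import *
c=cam("wrist"); p,d=arm.get_image("wrist"); cv2.imwrite("pics/w1.png",p[:,:,::-1])
W=cloud(c,d); z=W[...,2]; m=(z>.108)&(z<.125); P=W[m]
m2=(W[...,0]>.44)&(W[...,0]<.55)&m; P=W[m2]; print(len(P)); 
if len(P)>20: print(cv2.minAreaRect((P[:,:2]*1000).astype(np.float32)),np.percentile(P[:,2],[5,50,95]))
print('pred',w2px(c,[.4905,.2345,.114]))
plan([(.4905,.2345,.117)],1.5)
```

```text
1204
((489.591552734375, 238.84474182128906), (9.96464729309082, 98.43396759033203), 1.5430488586425781) [0.11511583 0.11804718 0.11961165]
pred [285.46353978 208.03370431]
t 2.27 pos [0.4905 0.2338 0.2491] tool y dir deg 1.6 toolx [-0.001  0.    -1.   ] w 0.0604 F [-0.1 -0.4 -0.9] j7 -0.69
turn world ccw -0.1 -> yaw (about tool x, down) 0.1
[0.49  0.234 0.117] -> [ 1.321e+02  1.000e-01 -7.000e-01]
```

View pics/w1.png

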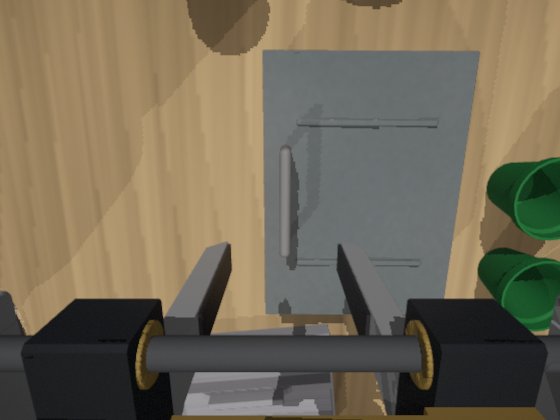

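The wrist view shows the bar at about (285,200). Depth puts it at x 0.490, y 0.238, with its top at 119 mm, which agrees with the plan. I'll descend and pinch it lightly.

>>> jog_arm(
  steps=[
    {"dx": 40,"dy": -1,"dz": -3,"yaw": 0,"hand": 60},
    {"dx": 80,"dy": -1,"dz": -3,"yaw": 0,"hand": 50},
    {"dx": 115,"dy": -1,"dz": -3,"yaw": 0,"hand": 40},
    {"dx": 132,"dy": -1,"dz": -3,"yaw": 0,"hand": 40},
    {"dx": 132,"dy": -1,"dz": -3,"yaw": 0,"hand": 25},
    {"dx": 132,"dy": -1,"dz": -3,"yaw": 0,"hand": 5},
    {"dx": 132,"dy": -1,"dz": -3,"yaw": 0,"hand": 5},
    {"dx": 132,"dy": -1,"dz": -3,"yaw": 0,"hand": 5},
    {"dx": 132,"dy": -1,"dz": -3,"yaw": 0,"hand": 5},
  ],
  grip_force=8,
)

```text
clock: 3.4
position: [0.4907, 0.2355, 0.1185]
orientation: [0.507, 0.494, 0.506, -0.493]
wrist_force: [-0.3, -1.0, 8.2]
width: 0.0096
```

Run:
```python
from h import *
plan([])
r=np.hypot(163,54);a0=np.arctan2(54,-163)
for t in [3,6,9,12,15,18,21,24,27,30]:
    a=a0-np.radians(t); print(t,'x+%.1f up %.1f'%(r*np.cos(a)+163,r*np.sin(a)-54))
```

```text
t 3.4 pos [0.4907 0.2355 0.1185] tool y dir deg 1.5 toolx [ 0.002  0.    -1.   ] w 0.0096 F [-0.3 -1.   8.2] j7 -0.82
3 x+3.0 up 8.5
6 x+6.5 up 16.7
9 x+10.5 up 24.8
12 x+14.8 up 32.7
15 x+19.5 up 40.3
18 x+24.7 up 47.7
21 x+30.2 up 54.8
24 x+36.1 up 61.6
27 x+42.3 up 68.1
30 x+48.8 up 74.3
```

>>> jog_arm(
  steps=[
    {"dx": -8.5,"dy": 3,"dz": 0,"yaw": 0,"hand": 5},
    {"dx": -16.7,"dy": 6.5,"dz": 0,"yaw": 0,"hand": 5},
    {"dx": -24.8,"dy": 10.5,"dz": 0,"yaw": 0,"hand": 5},
    {"dx": -32.7,"dy": 14.8,"dz": 0,"yaw": 0,"hand": 5},
    {"dx": -40.3,"dy": 19.5,"dz": 0,"yaw": 0,"hand": 5},
    {"dx": -47.7,"dy": 24.7,"dz": 0,"yaw": 0,"hand": 5},
    {"dx": -54.8,"dy": 30.2,"dz": 0,"yaw": 0,"hand": 5},
    {"dx": -61.6,"dy": 36.1,"dz": 0,"yaw": 0,"hand": 5},
    {"dx": -61.6,"dy": 36.1,"dz": 0,"yaw": 0,"hand": 5},
    {"dx": -61.6,"dy": 36.1,"dz": 0,"yaw": 0,"hand": 5},
  ],
)

```text
clock: 4.65
position: [0.526, 0.2362, 0.1789]
orientation: [0.506, 0.493, 0.506, -0.494]
wrist_force: [-0.0, 0.5, -1.5]
width: 0.0095
```

Run:
```python
from h import *
p,d=arm.get_image("scene"); cv2.imwrite("pics/s1.png",cv2.resize(p[130:280,240:450,::-1],None,fx=3.5,fy=3.5))
plan([])
```

```text
t 4.7 pos [0.526  0.2362 0.1788] tool y dir deg 1.5 toolx [-0. -0. -1.] w 0.0095 F [ 0.5  0.6 -2.6] j7 -0.74
```

View pics/s1.png

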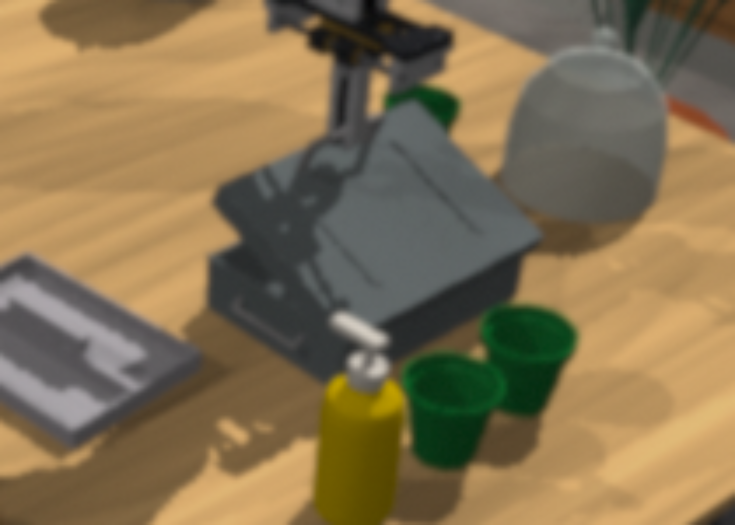

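>>> jog_arm(
  steps=[
    {"dx": 0,"dy": 0,"dz": 0,"yaw": 0,"hand": 0},
    {"dx": 0,"dy": 0,"dz": 0,"yaw": 0,"hand": 0},
    {"dx": 0,"dy": 0,"dz": 0,"yaw": 0,"hand": 0},
    {"dx": -15,"dy": -1,"dz": 0,"yaw": 0,"hand": 0},
    {"dx": -35,"dy": -2,"dz": 0,"yaw": 0,"hand": 0},
    {"dx": -60,"dy": -3,"dz": 0,"yaw": 0,"hand": 0},
    {"dx": -90,"dy": -3,"dz": 0,"yaw": 0,"hand": 0},
    {"dx": -120,"dy": -3,"dz": 0,"yaw": 0,"hand": 0},
    {"dx": -150,"dy": -3,"dz": 0,"yaw": 0,"hand": 0},
    {"dx": -170,"dy": -3,"dz": 0,"yaw": 0,"hand": 0},
  ],
  grip_force=55,
)

```text
clock: 5.95
position: [0.5231, 0.2365, 0.3523]
orientation: [0.507, 0.494, 0.506, -0.493]
wrist_force: [0.8, -0.5, -3.5]
width: 0.0083
```

Run:
```python
from h import *
p,d=arm.get_image("scene"); cv2.imwrite("pics/s2.png",cv2.resize(p[:280,180:480,::-1],None,fx=2,fy=2))
plan([(.54,-.25,.35),(.695,-.25,.35)])
```

```text
t 6.0 pos [0.5236 0.237  0.3544] tool y dir deg 1.5 toolx [ 0.005  0.002 -1.   ] w 0.0084 F [-1.1  0.6  0.2] j7 -0.64
[ 0.54 -0.25  0.35] -> [  3.6   3.7 487.2]
[ 0.695 -0.25   0.35 ] -> [  4.3 158.7 491.3]
```

View pics/s2.png

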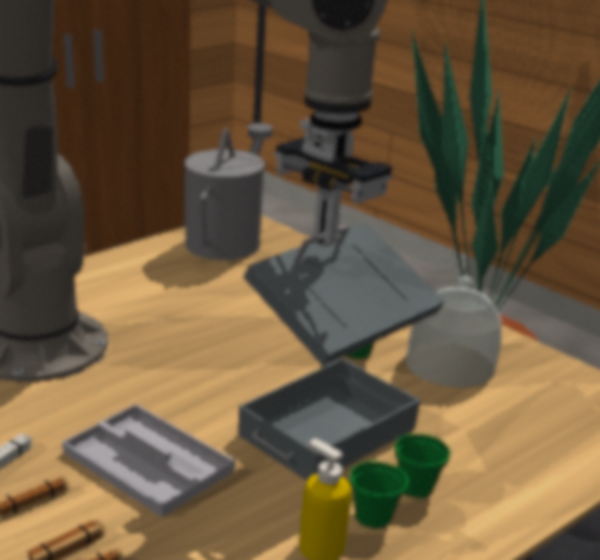

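>>> jog_arm(
  steps=[
    {"dx": 0,"dy": 0,"dz": 15,"yaw": 0,"hand": 0},
    {"dx": 0,"dy": 0,"dz": 40,"yaw": 0,"hand": 0},
    {"dx": 0,"dy": 2,"dz": 80,"yaw": 0,"hand": 0},
    {"dx": 0,"dy": 3,"dz": 130,"yaw": 0,"hand": 0},
    {"dx": 0,"dy": 3,"dz": 180,"yaw": 0,"hand": 0},
    {"dx": 0,"dy": 4,"dz": 230,"yaw": 0,"hand": 0},
    {"dx": 0,"dy": 4,"dz": 280,"yaw": 0,"hand": 0},
    {"dx": 0,"dy": 4,"dz": 330,"yaw": 0,"hand": 0},
    {"dx": 0,"dy": 4,"dz": 380,"yaw": 0,"hand": 0},
    {"dx": 0,"dy": 4,"dz": 430,"yaw": 0,"hand": 0},
  ],
)

```text
clock: 7.25
position: [0.5369, -0.1961, 0.3484]
orientation: [0.506, 0.493, 0.507, -0.494]
wrist_force: [0.2, 1.2, -1.8]
width: 0.0084
```

>>> jog_arm(
  steps=[
    {"dx": 0,"dy": 10,"dz": 40,"yaw": 0,"hand": 0},
    {"dx": 0,"dy": 40,"dz": 60,"yaw": 0,"hand": 0},
    {"dx": 0,"dy": 80,"dz": 60,"yaw": 0,"hand": 0},
    {"dx": 0,"dy": 110,"dz": 60,"yaw": 0,"hand": 0},
    {"dx": 0,"dy": 145,"dz": 60,"yaw": 0,"hand": 0},
    {"dx": 0,"dy": 165,"dz": 60,"yaw": 0,"hand": 0},
    {"dx": 0,"dy": 175,"dz": 60,"yaw": 0,"hand": 0},
    {"dx": 0,"dy": 175,"dz": 60,"yaw": 0,"hand": 0},
    {"dx": 0,"dy": 175,"dz": 60,"yaw": 0,"hand": 0},
  ],
)

```text
clock: 8.38
position: [0.7139, -0.2496, 0.3493]
orientation: [0.506, 0.494, 0.506, -0.494]
wrist_force: [0.4, -0.5, -2.3]
width: 0.0085
```

Run:
```python
from h import *
c=cam("scene");p,d=arm.get_image("scene"); cv2.imwrite("pics/s3.png",cv2.resize(p[:320,80:480,::-1],None,fx=2,fy=2))
W=cloud(c,d).reshape(-1,3); s=arm.sense(); P=W[(W[:,1]<-.1)&(W[:,1]>-.4)&(W[:,2]>.12)&(W[:,2]<.34)&(W[:,0]>.6)]
if len(P):
    i=P[:,2].argsort()[:5]; print(P[i]); print(P[P[:,0].argsort()[-5:]])
plan([])
```

```text
[[ 0.84315763 -0.1805295   0.21492887]
 [ 0.84487002 -0.23377972  0.21615563]
 [ 0.84821817 -0.30800888  0.21671491]
 [ 0.84739995 -0.28221002  0.21680379]
 [ 0.84401577 -0.14013242  0.21682614]]
[[ 0.86220632 -0.3706682   0.24463578]
 [ 0.86243596 -0.37589222  0.24495702]
 [ 0.86245784 -0.35027748  0.24464754]
 [ 0.86252328 -0.37346623  0.24364185]
 [ 0.86316094 -0.31911033  0.24784621]]
t 8.43 pos [ 0.7139 -0.2496  0.3495] tool y dir deg 1.4 toolx [ 0. -0. -1.] w 0.0084 F [-0.4 -0.1 -2.1] j7 0.16
```

View pics/s3.png

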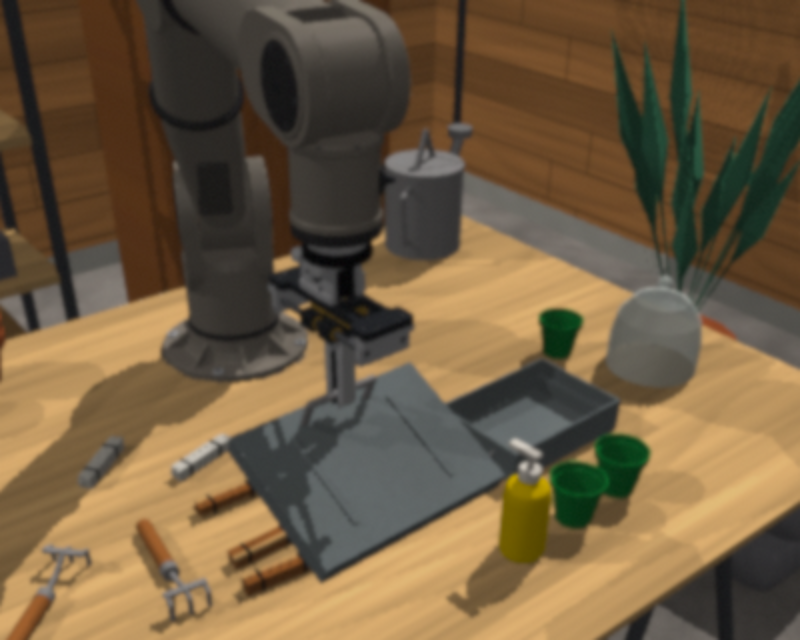

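>>> jog_arm(
  steps=[
    {"dx": 20,"dy": 0,"dz": 0,"yaw": 0,"hand": 0},
    {"dx": 50,"dy": 0,"dz": 0,"yaw": 0,"hand": 0},
    {"dx": 85,"dy": 0,"dz": 0,"yaw": 0,"hand": 0},
    {"dx": 120,"dy": 0,"dz": 0,"yaw": 0,"hand": 0},
    {"dx": 155,"dy": 0,"dz": 0,"yaw": 0,"hand": 0},
    {"dx": 185,"dy": 0,"dz": 0,"yaw": 0,"hand": 0},
    {"dx": 202,"dy": 0,"dz": 0,"yaw": 0,"hand": 0},
    {"dx": 210,"dy": 0,"dz": 0,"yaw": 0,"hand": 0},
    {"dx": 212,"dy": 0,"dz": 0,"yaw": 0,"hand": 0},
    {"dx": 212,"dy": 0,"dz": 0,"yaw": 0,"hand": 0},
  ],
)

```text
clock: 9.68
position: [0.7151, -0.2492, 0.138]
orientation: [0.507, 0.494, 0.506, -0.493]
wrist_force: [0.3, -0.1, -2.9]
width: 0.0083
```

Run:
```python
from h import *
plan([])
```

```text
t 9.68 pos [ 0.7151 -0.2492  0.138 ] tool y dir deg 1.5 toolx [ 0.001 -0.    -1.   ] w 0.0083 F [ 0.3 -0.1 -2.9] j7 0.12
```

>>> jog_arm(
  steps=[
    {"dx": 2,"dy": -1,"dz": 0,"yaw": 0,"hand": 3},
    {"dx": 4,"dy": -2,"dz": 0,"yaw": 0,"hand": 3},
    {"dx": 12,"dy": -9,"dz": 0,"yaw": 0,"hand": 3},
    {"dx": 24,"dy": -18,"dz": 0,"yaw": 0,"hand": 3},
    {"dx": 35,"dy": -25,"dz": 0,"yaw": 0,"hand": 3},
    {"dx": 46,"dy": -31,"dz": 0,"yaw": 0,"hand": 3},
    {"dx": 57,"dy": -36,"dz": 0,"yaw": 0,"hand": 3},
    {"dx": 66,"dy": -40,"dz": 0,"yaw": 0,"hand": 3},
    {"dx": 72,"dy": -42,"dz": 0,"yaw": 0,"hand": 3},
    {"dx": 72,"dy": -42,"dz": 0,"yaw": 0,"hand": 3},
  ],
  grip_force=8,
)

```text
clock: 10.92
position: [0.6731, -0.2501, 0.065]
orientation: [0.507, 0.494, 0.506, -0.493]
wrist_force: [1.0, -0.7, -1.9]
width: 0.0097
```

Run:
```python
from h import *
p,d=arm.get_image("scene"); cv2.imwrite("pics/s4.png",cv2.resize(p[100:320,80:480,::-1],None,fx=2,fy=2))
plan([])
```

```text
t 10.97 pos [ 0.673  -0.2501  0.065 ] tool y dir deg 1.5 toolx [ 0.  0. -1.] w 0.0096 F [ 1.5 -0.4 -1.7] j7 0.11
```

View pics/s4.png

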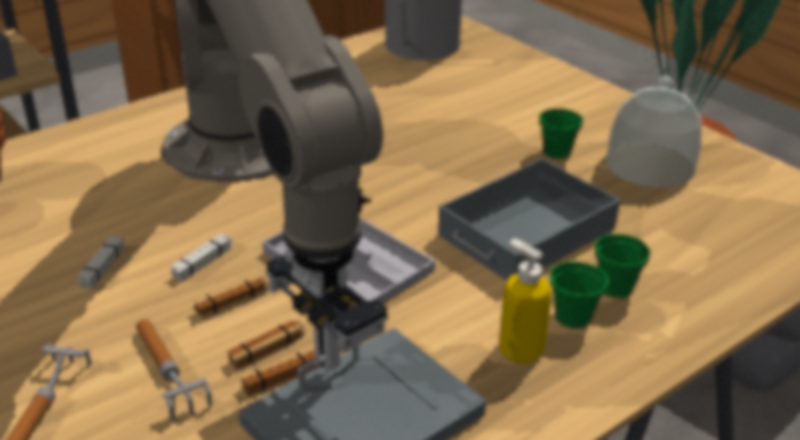

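>>> jog_arm(
  steps=[
    {"dx": 1,"dy": 0,"dz": 0,"yaw": 0,"hand": 35},
    {"dx": 1,"dy": 0,"dz": 0,"yaw": 0,"hand": 35},
    {"dx": 0,"dy": 0,"dz": 0,"yaw": 0,"hand": 35},
    {"dx": -30,"dy": 0,"dz": 0,"yaw": 0,"hand": 35},
    {"dx": -70,"dy": 0,"dz": 0,"yaw": 0,"hand": 60},
    {"dx": -120,"dy": -40,"dz": 0,"yaw": 0,"hand": 60},
    {"dx": -150,"dy": -100,"dz": 0,"yaw": 0,"hand": 60},
    {"dx": -150,"dy": -160,"dz": 20,"yaw": 0,"hand": 60},
    {"dx": -150,"dy": -160,"dz": 20,"yaw": 0,"hand": 60},
  ],
)

```text
clock: 12.1
position: [0.5098, -0.2765, 0.2162]
orientation: [0.506, 0.494, 0.505, -0.495]
wrist_force: [0.3, 0.2, 0.0]
width: 0.0599
```

```bash
cat > look.py <<'E'
from h import *
import sys
n=sys.argv[1]
c=cam("top");p,d=arm.get_image("top"); img=p[:,:,::-1].copy(); cv2.imwrite(f"pics/t_{n}.png",img); np.save(f"pics/t_{n}.npy",d)
W=cloud(c,d); hsv=cv2.cvtColor(img,cv2.COLOR_BGR2HSV)
z=W[...,2]
P=W[(W[...,0]>.62)&(W[...,1]<-.08)&(W[...,1]>-.45)&(z>.015)&(z<.045)]
if len(P)>100:
    P=P[P[:,0]>.64]; A=np.c_[P[:,:2],np.ones(len(P))]; print('lid rect',cv2.minAreaRect((P[:,:2]*1000).astype(np.float32)),'plane',np.linalg.lstsq(A,P[:,2],rcond=None)[0],np.median(P[:,2]))
m=((z>.012)&(z<.03)&(W[...,0]>.3)&(W[...,0]<.66)&(W[...,1]<-.16)&(W[...,1]>-.6)).astype(np.uint8)
nn,lab,st,ce=cv2.connectedComponentsWithStats(m)
for i in range(1,nn):
    if st[i,4]>80:
        q=W[lab==i]; r=cv2.minAreaRect((q[:,:2]*1000).astype(np.float32)); b=cv2.boxPoints(r); print('comp',st[i,4],np.round(r[0],1),np.round(r[1],1),round(r[2],1),'px',ce[i].round(),'col',img[lab==i].mean(0).round())
cv2.imwrite(f"pics/t_{n}c.png",cv2.resize(img[100:310,140:440],None,fx=2.6,fy=2.6))
plan([])
E
python3 look.py a
```

```text
lid rect ((747.5446166992188, -248.50515747070312), (194.7366180419922, 265.0458984375), 1.137824535369873) plane [0.00041847 0.00049516 0.02758503] 0.027785119578816825
comp 132 [ 654.8 -260.7] [162.5  10.1] 89.8 px [356. 177.] col [100. 101.  96.]
comp 161 [ 613.7 -263.9] [71.8 23. ] 84.9 px [357. 190.] col [ 69. 102. 139.]
comp 193 [ 549.6 -257.7] [22.7 87.2] 0.8 px [355. 211.] col [ 68. 100. 137.]
comp 158 [ 460.3 -567.4] [ 24.7 101.5] 42.9 px [457. 238.] col [ 81. 100. 127.]
comp 238 [ 424.6 -252.5] [109.1  22. ] 88.1 px [354. 251.] col [ 68. 100. 137.]
comp 153 [ 305.6 -242.8] [22.3 97.5] 16.2 px [354. 288.] col [159. 168. 172.]
t 12.15 pos [ 0.5112 -0.2759  0.2161] tool y dir deg 1.3 toolx [ 0.    -0.002 -1.   ] w 0.0599 F [ 0.3 -0.4  0. ] j7 0.29
```

View pics/t_ac.png

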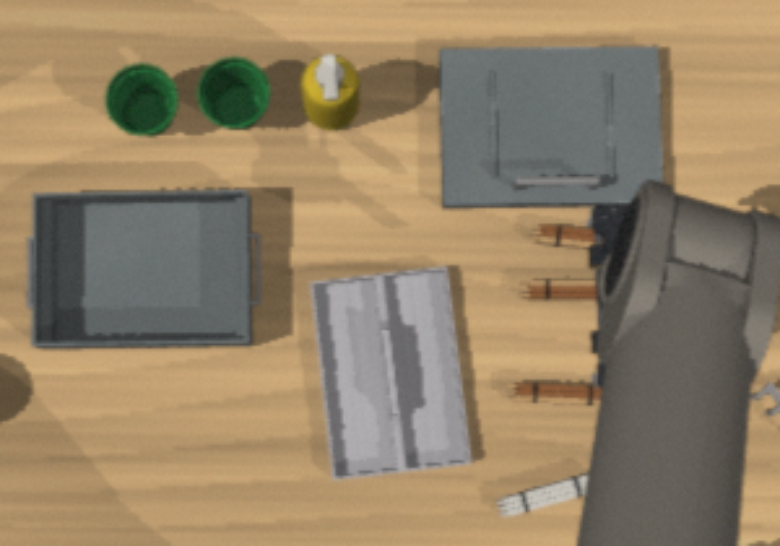

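The top view shows the lid lying flat at about (550,125) in the crop, with a fitted plane tilt under 0.001 and its top at 27.8 mm. The tin is open and the bundles haven't moved. Next I'll refine the bundle poses with the wrist camera.

```bash
cat > wl.py <<'E'
from h import *
import sys
c=cam("wrist"); p,d=arm.get_image("wrist"); cv2.imwrite(f"pics/w_{sys.argv[1]}.png",p[:,:,::-1])
W=cloud(c,d); z=W[...,2]; img=p
m=((z>.015)&(z<.027)&(W[...,0]<.645)&(img[...,0].astype(int)-img[...,2]>15)).astype(np.uint8)
nn,lab,st,ce=cv2.connectedComponentsWithStats(m)
for i in range(1,nn):
    if st[i,4]>300:
        q=W[lab==i]; r=cv2.minAreaRect((q[:,:2]*1000).astype(np.float32)); print('comp',st[i,4],np.round(r[0],1),np.round(r[1],1),round(r[2],1),'z',np.median(q[:,2]).round(4),'px',ce[i].round())
E
python3 wl.py a
python3 - <<'E'
from h import *
plan([(.5495,-.2742,.1),(.5495,-.2742,.025)],.5)
c=cam("top")
for u,v in [(37,198),(249,194),(251,342),(35,344)]: print('tinrim',px2w(c,140+u/2.6,100+v/2.6,.06).round(4))
E
```

```text
comp 2466 [ 423.8 -255.9] [119.9  23.4] 87.8 z 0.0216 px [201. 168.]
comp 2281 [ 548.6 -270.8] [ 23.7 119. ] 0.6 z 0.0217 px [320. 185.]
comp 2230 [ 610.2 -283.6] [117.9  23.7] 83.7 z 0.0216 px [378. 198.]
comp 1038 [ 475.8 -402.9] [23.5 69.3] 83.5 z 0.022 px [253. 296.]
t 12.2 pos [ 0.5128 -0.275   0.2158] tool y dir deg 1.4 toolx [ 0.001 -0.001 -1.   ] w 0.0598 F [0.8 0.6 0.1] j7 0.29
turn world ccw -0.9 -> yaw (about tool x, down) 0.9
[ 0.55  -0.274  0.1  ] -> [115.8  36.6   0. ]
[ 0.55  -0.274  0.025] -> [190.8  36.5  -0. ]
tinrim [0.6449 0.3595 0.06  ]
tinrim [0.6521 0.111  0.06  ]
tinrim [0.4783 0.1056 0.06  ]
tinrim [0.4735 0.356  0.06  ]
```

View pics/w_a.png

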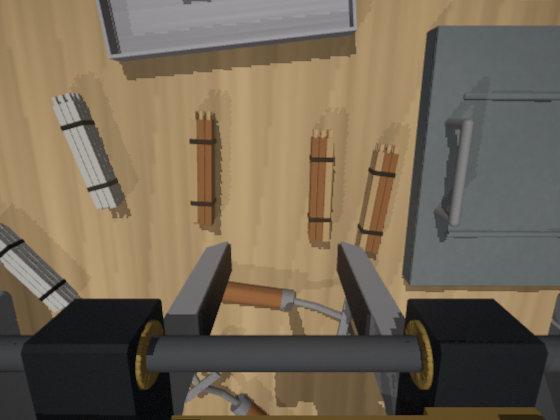

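The wrist view shows the three brown bundles at about (203,170), (320,185) and (380,200), in agreement with the top view to about 3 mm. I'll pick the middle one.

>>> jog_arm(
  steps=[
    {"dx": 50,"dy": 25,"dz": -1,"yaw": 1,"hand": 44},
    {"dx": 100,"dy": 36,"dz": -2,"yaw": 1,"hand": 44},
    {"dx": 150,"dy": 36,"dz": -2,"yaw": 1,"hand": 44},
    {"dx": 180,"dy": 36,"dz": -2,"yaw": 1,"hand": 44},
    {"dx": 190,"dy": 36,"dz": -2,"yaw": 1,"hand": 44},
    {"dx": 190,"dy": 36,"dz": -2,"yaw": 1,"hand": 44},
    {"dx": 190,"dy": 36,"dz": -2,"yaw": 1,"hand": 15},
    {"dx": 190,"dy": 36,"dz": -2,"yaw": 1,"hand": 15},
    {"dx": 190,"dy": 36,"dz": -2,"yaw": 1,"hand": 15},
    {"dx": 190,"dy": 36,"dz": -2,"yaw": 1,"hand": 15},
  ],
  grip_force=25,
)

```text
clock: 13.45
position: [0.5497, -0.2717, 0.026]
orientation: [0.502, 0.498, 0.502, -0.498]
wrist_force: [-0.9, 1.0, 8.4]
width: 0.0215
```

Run:
```python
from h import *
plan([(.5,-.1,.2),(.5645,.2985,.2)],91.5)
```

```text
t 13.45 pos [ 0.5497 -0.2717  0.026 ] tool y dir deg 0.5 toolx [ 0.001 -0.001 -1.   ] w 0.0215 F [-0.9  1.   8.4] j7 0.15
turn world ccw -89.0 -> yaw (about tool x, down) 89.0
[ 0.5 -0.1  0.2] -> [-174.1  -48.1 -172. ]
[0.564 0.298 0.2  ] -> [-174.3   19.6 -569.9]
```

>>> jog_arm(
  steps=[
    {"dx": -30,"dy": 0,"dz": 0,"yaw": 0,"hand": 15},
    {"dx": -80,"dy": 0,"dz": -10,"yaw": 8,"hand": 15},
    {"dx": -120,"dy": 0,"dz": -50,"yaw": 17,"hand": 15},
    {"dx": -130,"dy": 2,"dz": -100,"yaw": 26,"hand": 15},
    {"dx": -130,"dy": 4,"dz": -155,"yaw": 35,"hand": 15},
    {"dx": -130,"dy": 6,"dz": -210,"yaw": 44,"hand": 15},
    {"dx": -130,"dy": 8,"dz": -265,"yaw": 53,"hand": 15},
    {"dx": -130,"dy": 10,"dz": -320,"yaw": 62,"hand": 15},
    {"dx": -130,"dy": 12,"dz": -375,"yaw": 71,"hand": 15},
    {"dx": -130,"dy": 14,"dz": -430,"yaw": 80,"hand": 15},
  ],
)

```text
clock: 14.7
position: [0.5596, 0.1604, 0.1556]
orientation: [0.063, 0.705, 0.063, -0.704]
wrist_force: [1.2, -0.1, -0.5]
width: 0.0218
```

Run:
```python
from h import *
plan([(.5634,.298,.15),(.5634,.298,.031)],91.5)
```

```text
t 14.7 pos [0.5596 0.1604 0.1556] tool y dir deg -79.8 toolx [ 0.001  0.    -1.   ] w 0.0218 F [ 1.2 -0.1 -0.5] j7 -1.87
turn world ccw -8.7 -> yaw (about tool x, down) 8.7
[0.563 0.298 0.15 ] -> [   5.6 -134.8  -28. ]
[0.563 0.298 0.031] -> [ 124.6 -134.8  -27.9]
```

>>> jog_arm(
  steps=[
    {"dx": 5,"dy": -50,"dz": -10,"yaw": 5,"hand": 15},
    {"dx": 5,"dy": -95,"dz": -20,"yaw": 8.7,"hand": 15},
    {"dx": 5,"dy": -125,"dz": -26,"yaw": 8.7,"hand": 15},
    {"dx": 5,"dy": -135,"dz": -28,"yaw": 8.7,"hand": 15},
    {"dx": 5,"dy": -135,"dz": -28,"yaw": 8.7,"hand": 15},
    {"dx": 5,"dy": -135,"dz": -28,"yaw": 8.7,"hand": 15},
  ],
)

```text
clock: 15.45
position: [0.5631, 0.2949, 0.1502]
orientation: [0.011, 0.707, 0.01, -0.707]
wrist_force: [0.3, -0.8, -0.7]
width: 0.0223
```

Run:
```python
from h import *
c=cam("wrist"); p,d=arm.get_image("wrist"); cv2.imwrite("pics/w3.png",p[:,:,::-1])
W=cloud(c,d); z=W[...,2]
m=(z>.054)&(z<.064)&(W[...,1]>0)&(W[...,0]>.42)&(W[...,0]<.69); q=W[m]; print(m.sum(), cv2.minAreaRect((q[:,:2]*1000).astype(np.float32)), q.min(0),q.max(0))
plan([(.5634,.298,.15),(.5634,.298,.031)],91.5)
```

```text
7669 ((563.208740234375, 319.0016784667969), (180.2451171875, 411.68756103515625), 1.4061706066131592) [0.47321152 0.11174358 0.05400351] [0.65797398 0.52321336 0.06399788]
t 15.5 pos [0.5631 0.2948 0.1502] tool y dir deg -88.3 toolx [ 0.    -0.001 -1.   ] w 0.0215 F [ 1.1  0.2 -0.2] j7 -2.22
turn world ccw -0.2 -> yaw (about tool x, down) 0.2
[0.563 0.298 0.15 ] -> [ 0.2 -3.1 -0.4]
[0.563 0.298 0.031] -> [119.2  -3.2  -0.4]
```

View pics/w3.png

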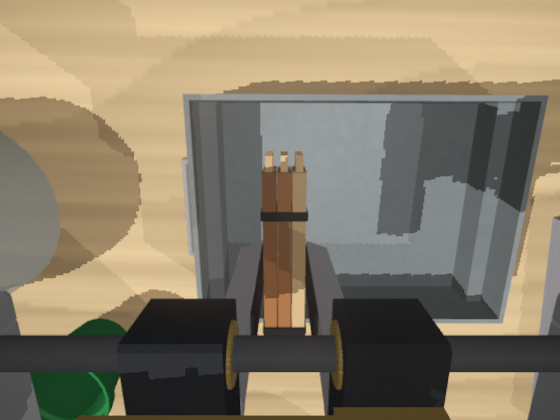

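>>> jog_arm(
  steps=[
    {"dx": 40,"dy": -3,"dz": 0,"yaw": 0,"hand": 15},
    {"dx": 80,"dy": -3,"dz": 0,"yaw": 0,"hand": 15},
    {"dx": 105,"dy": -3,"dz": 0,"yaw": 0,"hand": 15},
    {"dx": 116,"dy": -3,"dz": 0,"yaw": 0,"hand": 15},
    {"dx": 119,"dy": -3,"dz": 0,"yaw": 0,"hand": 15},
    {"dx": 119,"dy": -3,"dz": 0,"yaw": 0,"hand": 36},
    {"dx": 119,"dy": -3,"dz": 0,"yaw": 0,"hand": 36},
    {"dx": 100,"dy": -3,"dz": 0,"yaw": 0,"hand": 36},
    {"dx": 50,"dy": -3,"dz": 0,"yaw": 0,"hand": 36},
    {"dx": 0,"dy": 0,"dz": 0,"yaw": 0,"hand": 36},
  ],
)

```text
clock: 16.75
position: [0.5626, 0.2969, 0.1531]
orientation: [0.011, 0.707, 0.011, -0.707]
wrist_force: [1.3, 0.3, -0.9]
width: 0.0358
```

```bash
python3 - <<'E'
from h import *
c=cam("wrist"); p,d=arm.get_image("wrist"); cv2.imwrite("pics/w4.png",p[:,:,::-1])
W=cloud(c,d); z=W[...,2]
m=(z>.054)&(z<.064)&(W[...,1]>0)&(W[...,0]>.42)&(W[...,0]<.69)&(W[...,1]<.38); q=W[m]; print(m.sum(), cv2.minAreaRect((q[:,:2]*1000).astype(np.float32)), q.min(0),q.max(0))
m=(z>.022)&(z<.03)&(W[...,1]>.15)&(W[...,1]<.335)&(W[...,0]>.48)&(W[...,0]<.64); q=W[m]; print(m.sum(), cv2.minAreaRect((q[:,:2]*1000).astype(np.float32)),np.median(q[:,2]))
plan([(.61,-.285,.15)],-6.2)
E
python3 look.py b
```

```text
6986 ((565.062255859375, 239.87606811523438), (180.4043731689453, 253.18582153320312), 1.3786531686782837) [0.47294543 0.11171948 0.05400273] [0.65806991 0.36822467 0.06260663]
3353 ((521.8961791992188, 259.28692626953125), (212.6707000732422, 95.51437377929688), 45.48188018798828) 0.025811481740612655
t 16.8 pos [0.5652 0.2979 0.1601] tool y dir deg -88.2 toolx [ 0.008  0.005 -1.   ] w 0.036 F [2.9 1.3 6. ] j7 -2.22
turn world ccw 82.0 -> yaw (about tool x, down) -82.0
[ 0.61  -0.285  0.15 ] -> [  7.8 584.  -26.8]
lid rect ((747.4434814453125, -255.42501831054688), (194.62472534179688, 279.9953308105469), 0.9763749241828918) plane [0.00098708 0.00145469 0.02733268] 0.027720945009640143
comp 196 [ 654.8 -271.8] [ 10.7 221.9] 0.2 px [357. 177.] col [86. 87. 84.]
comp 265 [ 611. -287.] [118.  23.] 84.5 px [364. 191.] col [48. 69. 93.]
comp 323 [ 484.2 -406.7] [ 24.6 163.5] 81.9 px [403. 236.] col [ 56.  78. 107.]
comp 163 [ 459.9 -567.3] [ 23.7 100.4] 44.0 px [457. 238.] col [57. 70. 86.]
comp 254 [ 424.6 -258.8] [120.6  22.1] 88.2 px [356. 251.] col [ 71. 105. 145.]
comp 180 [ 307.8 -249.6] [ 21.8 108.1] 15.6 px [356. 288.] col [171. 180. 185.]
t 16.85 pos [0.5653 0.298  0.1575] tool y dir deg -88.2 toolx [ 0.008  0.005 -1.   ] w 0.0357 F [ 1.5  0.3 -0.6] j7 -2.22
```

View pics/w4.png

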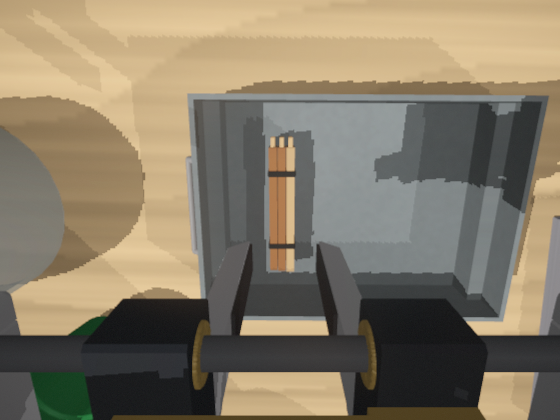

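The first bundle is flat in the tin, at about (282,205) in the wrist view. Next is the bundle by the lid.

>>> jog_arm(
  steps=[
    {"dx": 0,"dy": 40,"dz": 0,"yaw": -8,"hand": 36},
    {"dx": 0,"dy": 95,"dz": 0,"yaw": -18,"hand": 36},
    {"dx": 0,"dy": 155,"dz": 0,"yaw": -28,"hand": 36},
    {"dx": 0,"dy": 215,"dz": 0,"yaw": -38,"hand": 36},
    {"dx": 0,"dy": 275,"dz": 0,"yaw": -48,"hand": 36},
    {"dx": 0,"dy": 335,"dz": -5,"yaw": -58,"hand": 36},
    {"dx": 0,"dy": 395,"dz": -10,"yaw": -68,"hand": 36},
    {"dx": 0,"dy": 455,"dz": -15,"yaw": -76,"hand": 36},
    {"dx": 0,"dy": 510,"dz": -22,"yaw": -82,"hand": 36},
    {"dx": 0,"dy": 555,"dz": -26,"yaw": -82,"hand": 36},
  ],
)

```text
clock: 18.1
position: [0.6057, -0.2608, 0.1513]
orientation: [0.472, 0.527, 0.471, -0.526]
wrist_force: [0.4, 0.7, -0.5]
width: 0.0359
```

>>> jog_arm(
  steps=[
    {"dx": 0,"dy": 0,"dz": 25,"yaw": 0,"hand": 36},
    {"dx": 0,"dy": 0,"dz": 25,"yaw": 0,"hand": 36},
    {"dx": 0,"dy": 0,"dz": 25,"yaw": 0,"hand": 36},
  ],
)

```text
clock: 18.48
position: [0.6034, -0.2812, 0.1508]
orientation: [0.472, 0.526, 0.472, -0.526]
wrist_force: [0.0, -0.1, -0.1]
width: 0.0361
```

```bash
python3 wl.py b
python3 - <<'E'
from h import *
plan([(.6105,-.285,.15),(.6105,-.285,.025)],-6.2)
E
```

```text
comp 3662 [ 423.9 -255.9] [120.   24.3] 88.2 z 0.0215 px [ 76. 197.]
comp 3018 [ 610.7 -283.7] [117.7  22.9] 84.2 z 0.0218 px [294. 208.]
t 18.52 pos [ 0.6035 -0.2808  0.1508] tool y dir deg -6.1 toolx [ 0.001  0.    -1.   ] w 0.036 F [ 0.5 -0.5  0.3] j7 0.07
turn world ccw -0.1 -> yaw (about tool x, down) 0.1
[ 0.61  -0.285  0.15 ] -> [0.8 7.4 3.4]
[ 0.61  -0.285  0.025] -> [125.8   7.3   3.5]
```

View pics/w_b.png

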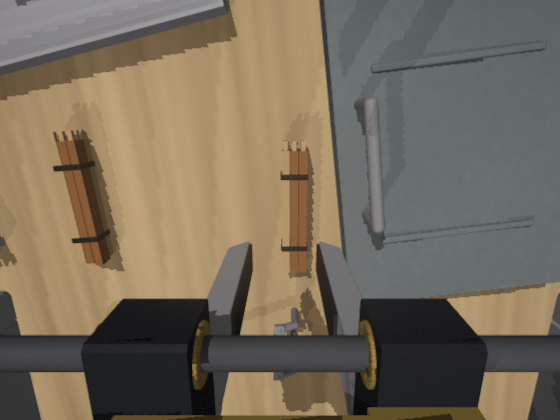

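>>> jog_arm(
  steps=[
    {"dx": 40,"dy": 7,"dz": 3,"yaw": 0,"hand": 36},
    {"dx": 80,"dy": 7,"dz": 3,"yaw": 0,"hand": 36},
    {"dx": 110,"dy": 7,"dz": 3,"yaw": 0,"hand": 36},
    {"dx": 122,"dy": 7,"dz": 3,"yaw": 0,"hand": 36},
    {"dx": 125,"dy": 7,"dz": 3,"yaw": 0,"hand": 36},
    {"dx": 125,"dy": 7,"dz": 3,"yaw": 0,"hand": 15},
    {"dx": 125,"dy": 7,"dz": 3,"yaw": 0,"hand": 15},
    {"dx": 125,"dy": 7,"dz": 3,"yaw": 0,"hand": 15},
    {"dx": 110,"dy": 5,"dz": 3,"yaw": 0,"hand": 15},
    {"dx": 70,"dy": 3,"dz": 3,"yaw": 0,"hand": 15},
  ],
)

```text
clock: 19.77
position: [0.6045, -0.2852, 0.08]
orientation: [-0.471, -0.526, -0.473, 0.527]
wrist_force: [-0.3, -0.5, -0.2]
width: 0.0219
```

Run:
```python
from h import *
plan([(.5645,.239,.15),(.566,.179,.15)],91.4)
```

```text
t 19.77 pos [ 0.6045 -0.2852  0.08  ] tool y dir deg -6.2 toolx [-0.003  0.001 -1.   ] w 0.0219 F [-0.3 -0.5 -0.2] j7 0.05
turn world ccw -82.4 -> yaw (about tool x, down) 82.4
[0.564 0.239 0.15 ] -> [ -69.3  -96.9 -516.8]
[0.566 0.179 0.15 ] -> [ -69.3  -88.9 -457.3]
```

>>> jog_arm(
  steps=[
    {"dx": -40,"dy": -2,"dz": -10,"yaw": 6,"hand": 15},
    {"dx": -70,"dy": -10,"dz": -50,"yaw": 16,"hand": 15},
    {"dx": -70,"dy": -20,"dz": -105,"yaw": 26,"hand": 15},
    {"dx": -70,"dy": -31,"dz": -160,"yaw": 36,"hand": 15},
    {"dx": -70,"dy": -42,"dz": -215,"yaw": 46,"hand": 15},
    {"dx": -70,"dy": -53,"dz": -270,"yaw": 56,"hand": 15},
    {"dx": -70,"dy": -64,"dz": -325,"yaw": 66,"hand": 15},
    {"dx": -70,"dy": -74,"dz": -380,"yaw": 76,"hand": 15},
    {"dx": -70,"dy": -84,"dz": -430,"yaw": 82.4,"hand": 15},
    {"dx": -70,"dy": -89,"dz": -457,"yaw": 82.4,"hand": 15},
  ],
)

```text
clock: 21.02
position: [0.5661, 0.1818, 0.1513]
orientation: [0.008, 0.707, 0.009, -0.707]
wrist_force: [0.1, -1.4, -0.7]
width: 0.0219
```

>>> jog_arm(
  steps=[
    {"dx": 0,"dy": 0,"dz": 0,"yaw": 0,"hand": 15},
    {"dx": 0,"dy": 0,"dz": 0,"yaw": 0,"hand": 15},
  ],
)

```text
clock: 21.28
position: [0.567, 0.1777, 0.1508]
orientation: [0.008, 0.707, 0.008, -0.707]
wrist_force: [-0.6, -0.8, -0.4]
width: 0.0218
```

Run:
```python
from h import *
plan([(.566,.179,.15),(.566,.179,.031)],91.4)
```

```text
t 21.27 pos [0.567  0.1777 0.1508] tool y dir deg -88.7 toolx [ 0.001 -0.    -1.   ] w 0.0218 F [-0.6 -0.8 -0.4] j7 -2.04
turn world ccw 0.1 -> yaw (about tool x, down) -0.1
[0.566 0.179 0.15 ] -> [ 0.8 -1.4  1. ]
[0.566 0.179 0.031] -> [119.8  -1.4   1.1]
```

>>> jog_arm(
  steps=[
    {"dx": 40,"dy": -1,"dz": 1,"yaw": 0,"hand": 15},
    {"dx": 80,"dy": -1,"dz": 1,"yaw": 0,"hand": 15},
    {"dx": 105,"dy": -1,"dz": 1,"yaw": 0,"hand": 15},
    {"dx": 116,"dy": -1,"dz": 1,"yaw": 0,"hand": 15},
    {"dx": 119,"dy": -1,"dz": 1,"yaw": 0,"hand": 15},
    {"dx": 119,"dy": -1,"dz": 1,"yaw": 0,"hand": 36},
    {"dx": 119,"dy": -1,"dz": 1,"yaw": 0,"hand": 36},
    {"dx": 100,"dy": -1,"dz": 1,"yaw": 0,"hand": 36},
    {"dx": 50,"dy": -1,"dz": 1,"yaw": 0,"hand": 36},
    {"dx": 0,"dy": 0,"dz": 0,"yaw": 0,"hand": 36},
  ],
)

```text
clock: 22.52
position: [0.5668, 0.1786, 0.153]
orientation: [0.008, 0.707, 0.009, -0.707]
wrist_force: [0.3, 0.2, -0.6]
width: 0.0358
```

```bash
python3 look.py c
python3 - <<'E'
from h import *
c=cam("wrist"); p,d=arm.get_image("wrist"); cv2.imwrite("pics/w5.png",p[:,:,::-1])
plan([(.424,-.2575,.15)],-1.8)
E
```

```text
lid rect ((747.7183227539062, -248.6973114013672), (195.15345764160156, 265.7124328613281), 1.204344391822815) plane [ 0.00121074 -0.00073297  0.02672534] 0.02780561497851739
comp 186 [ 654.9 -272.2] [ 10.7 222.6] 0.3 px [357. 177.] col [72. 73. 70.]
comp 334 [ 487.1 -406.8] [ 24.6 168.8] 83.1 px [403. 236.] col [ 62.  88. 123.]
comp 169 [ 461.8 -568.8] [ 25.1 101.6] 44.1 px [457. 238.] col [55. 68. 84.]
comp 258 [ 424.5 -259.1] [120.1  22. ] 88.1 px [356. 251.] col [ 70. 104. 143.]
comp 176 [ 308.4 -248.1] [ 22.5 110.1] 13.5 px [356. 288.] col [169. 178. 182.]
t 22.57 pos [0.5697 0.1795 0.1598] tool y dir deg -88.6 toolx [ 0.008  0.003 -1.   ] w 0.0361 F [3.8 1.5 6.4] j7 -2.04
t 22.62 pos [0.5697 0.1795 0.1571] tool y dir deg -88.6 toolx [ 0.009  0.003 -1.   ] w 0.0359 F [ 0.9  0.5 -0.3] j7 -2.04
turn world ccw 86.8 -> yaw (about tool x, down) -86.8
[ 0.424 -0.258  0.15 ] -> [  4.5 433.5 156. ]
```

View pics/w5.png

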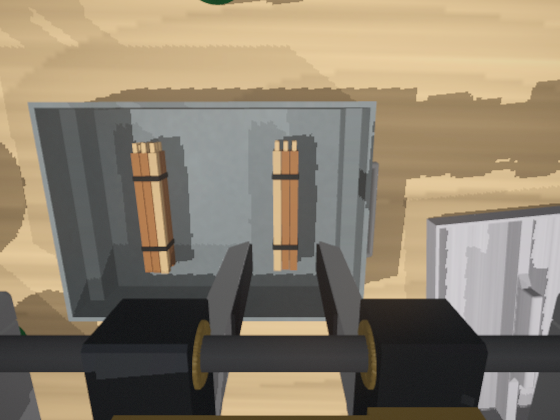

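Two bundles are now flat in the tin, at about (153,208) and (286,205). Next is the third.

>>> jog_arm(
  steps=[
    {"dx": 0,"dy": 30,"dz": 10,"yaw": -8,"hand": 40},
    {"dx": 0,"dy": 75,"dz": 27,"yaw": -18,"hand": 40},
    {"dx": 0,"dy": 125,"dz": 45,"yaw": -28,"hand": 40},
    {"dx": 0,"dy": 175,"dz": 62,"yaw": -38,"hand": 40},
    {"dx": 0,"dy": 225,"dz": 80,"yaw": -48,"hand": 40},
    {"dx": 0,"dy": 275,"dz": 98,"yaw": -58,"hand": 40},
    {"dx": 0,"dy": 325,"dz": 116,"yaw": -68,"hand": 40},
    {"dx": 0,"dy": 375,"dz": 134,"yaw": -78,"hand": 40},
    {"dx": 0,"dy": 415,"dz": 148,"yaw": -86.8,"hand": 40},
    {"dx": 0,"dy": 433,"dz": 154,"yaw": -86.8,"hand": 40},
  ],
)

```text
clock: 23.88
position: [0.4221, -0.2605, 0.151]
orientation: [-0.493, -0.508, -0.492, 0.508]
wrist_force: [-0.0, 0.7, 0.2]
width: 0.0402
```

>>> jog_arm(
  steps=[
    {"dx": 0,"dy": 0,"dz": 0,"yaw": 0,"hand": 40},
    {"dx": 0,"dy": 0,"dz": 0,"yaw": 0,"hand": 40},
  ],
)

```text
clock: 24.12
position: [0.4237, -0.2574, 0.1506]
orientation: [0.492, 0.508, 0.492, -0.508]
wrist_force: [0.5, -0.2, 0.3]
width: 0.0399
```

```bash
python3 wl.py c
python3 - <<'E'
from h import *
plan([(.424,-.2575,.15),(.424,-.2575,.025)],-1.8)
E
```

```text
comp 3084 [ 423.4 -256. ] [119.4  22.9] 88.1 z 0.0217 px [285. 204.]
t 24.18 pos [ 0.4238 -0.2571  0.1505] tool y dir deg -1.8 toolx [ 0.001  0.    -1.   ] w 0.0397 F [ 0.4  0.  -0.5] j7 0.31
turn world ccw -0.0 -> yaw (about tool x, down) 0.0
[ 0.424 -0.258  0.15 ] -> [0.5 0.2 0.4]
[ 0.424 -0.258  0.025] -> [125.5   0.2   0.4]
```

>>> jog_arm(
  steps=[
    {"dx": 40,"dy": 0,"dz": 0,"yaw": 0,"hand": 40},
    {"dx": 80,"dy": 0,"dz": 0,"yaw": 0,"hand": 40},
    {"dx": 110,"dy": 0,"dz": 0,"yaw": 0,"hand": 40},
    {"dx": 122,"dy": 0,"dz": 0,"yaw": 0,"hand": 40},
    {"dx": 125,"dy": 0,"dz": 0,"yaw": 0,"hand": 40},
    {"dx": 125,"dy": 0,"dz": 0,"yaw": 0,"hand": 15},
    {"dx": 125,"dy": 0,"dz": 0,"yaw": 0,"hand": 15},
    {"dx": 125,"dy": 0,"dz": 0,"yaw": 0,"hand": 15},
    {"dx": 110,"dy": 0,"dz": 0,"yaw": 0,"hand": 15},
    {"dx": 70,"dy": 0,"dz": 0,"yaw": 0,"hand": 15},
  ],
)

```text
clock: 25.42
position: [0.4224, -0.2576, 0.0805]
orientation: [-0.491, -0.508, -0.493, 0.508]
wrist_force: [0.5, -1.4, -0.2]
width: 0.022
```

Run:
```python
from h import *
plan([(.5645,.239,.15)],91.4)
```

```text
t 25.43 pos [ 0.4224 -0.2576  0.0805] tool y dir deg -1.8 toolx [-0.002  0.001 -1.   ] w 0.022 F [ 0.5 -1.4 -0.2] j7 0.27
turn world ccw -86.8 -> yaw (about tool x, down) 86.8
[0.564 0.239 0.15 ] -> [ -69.1  126.  -501. ]
```

>>> jog_arm(
  steps=[
    {"dx": -40,"dy": 3,"dz": -15,"yaw": 8,"hand": 15},
    {"dx": -70,"dy": 15,"dz": -60,"yaw": 18,"hand": 15},
    {"dx": -70,"dy": 28,"dz": -115,"yaw": 28,"hand": 15},
    {"dx": -70,"dy": 42,"dz": -170,"yaw": 38,"hand": 15},
    {"dx": -70,"dy": 56,"dz": -225,"yaw": 48,"hand": 15},
    {"dx": -70,"dy": 70,"dz": -280,"yaw": 58,"hand": 15},
    {"dx": -70,"dy": 84,"dz": -335,"yaw": 68,"hand": 15},
    {"dx": -70,"dy": 98,"dz": -390,"yaw": 78,"hand": 15},
    {"dx": -70,"dy": 112,"dz": -445,"yaw": 86.8,"hand": 15},
    {"dx": -70,"dy": 124,"dz": -495,"yaw": 86.8,"hand": 15},
  ],
)

```text
clock: 26.68
position: [0.5601, 0.2218, 0.1515]
orientation: [0.007, 0.707, 0.007, -0.707]
wrist_force: [0.9, -0.4, -0.3]
width: 0.0221
```

>>> jog_arm(
  steps=[
    {"dx": 0,"dy": -3,"dz": 0,"yaw": 0,"hand": 15},
    {"dx": 0,"dy": -3,"dz": 0,"yaw": 0,"hand": 15},
  ],
)

```text
clock: 26.92
position: [0.5593, 0.2233, 0.1507]
orientation: [-0.009, -0.707, -0.009, 0.707]
wrist_force: [0.3, -0.5, 0.0]
width: 0.0212
```

Run:
```python
from h import *
plan([(.5645,.239,.031)],91.4)
```

```text
t 26.93 pos [0.5593 0.2233 0.1507] tool y dir deg -88.6 toolx [-0. -0. -1.] w 0.0212 F [ 0.3 -0.5  0. ] j7 -2.13
turn world ccw -0.0 -> yaw (about tool x, down) 0.0
[0.564 0.239 0.031] -> [119.7 -15.6  -5.6]
```

>>> jog_arm(
  steps=[
    {"dx": 30,"dy": -15,"dz": -5,"yaw": 0,"hand": 15},
    {"dx": 70,"dy": -16,"dz": -5,"yaw": 0,"hand": 15},
    {"dx": 105,"dy": -16,"dz": -5,"yaw": 0,"hand": 15},
    {"dx": 116,"dy": -16,"dz": -5,"yaw": 0,"hand": 15},
    {"dx": 119.5,"dy": -16,"dz": -5,"yaw": 0,"hand": 15},
    {"dx": 119.5,"dy": -16,"dz": -5,"yaw": 0,"hand": 36},
    {"dx": 119.5,"dy": -16,"dz": -5,"yaw": 0,"hand": 36},
    {"dx": 100,"dy": -16,"dz": -5,"yaw": 0,"hand": 36},
    {"dx": 50,"dy": -16,"dz": -5,"yaw": 0,"hand": 36},
    {"dx": 0,"dy": 0,"dz": 0,"yaw": 0,"hand": 36},
  ],
)

```text
clock: 28.18
position: [0.5595, 0.2244, 0.1531]
orientation: [0.009, 0.707, 0.009, -0.707]
wrist_force: [1.0, -0.2, 0.7]
width: 0.036
```

```bash
python3 look.py d
python3 - <<'E'
from h import *
c=cam("wrist"); p,d=arm.get_image("wrist"); cv2.imwrite("pics/w6.png",p[:,:,::-1])
W=cloud(c,d); z=W[...,2]
m=(z>.054)&(z<.064)&(W[...,1]>0)&(W[...,0]>.42)&(W[...,0]<.69)&(W[...,1]<.38); q=W[m]; print(m.sum(), cv2.minAreaRect((q[:,:2]*1000).astype(np.float32)))
plan([])
E
```

```text
lid rect ((747.4154052734375, -248.4871063232422), (194.02731323242188, 265.5391845703125), 1.0794317722320557) plane [0.00222395 0.0002345  0.02613392] 0.027792312317558996
comp 181 [ 655.  -268.2] [ 10.2 214.8] 0.1 px [355. 177.] col [77. 77. 74.]
comp 330 [ 487.1 -407.2] [ 24.4 169. ] 82.9 px [403. 236.] col [ 59.  83. 114.]
comp 158 [ 461.9 -568.5] [ 24.  102.2] 43.1 px [457. 238.] col [56. 69. 86.]
comp 178 [ 308.5 -252.5] [ 21.9 102.6] 15.3 px [356. 288.] col [168. 177. 182.]
t 28.23 pos [0.5618 0.2226 0.1597] tool y dir deg -88.7 toolx [ 0.008  0.003 -1.   ] w 0.0361 F [ 4.1 -1.6  6.4] j7 -2.13
6363 ((565.15869140625, 240.28720092773438), (180.21630859375, 253.7335968017578), 1.270861029624939)
t 28.27 pos [0.5621 0.2231 0.1571] tool y dir deg -88.7 toolx [ 0.008  0.003 -1.   ] w 0.0361 F [-1.  -0.8  0.2] j7 -2.13
```

View pics/w6.png

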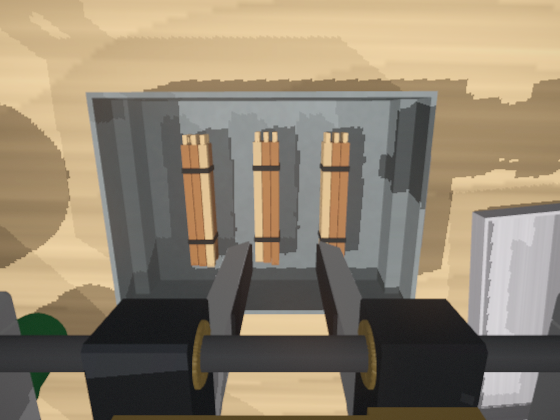

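View pics/t_d.png

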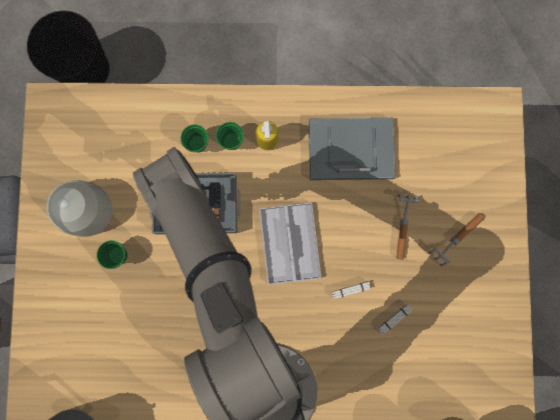

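All three bundles lie flat on the tin floor, at about (198,200), (266,195) and (335,190). The tray is next.

Run:
```python
from h import *
plan([(.447,-.058,.15)],-83)
```

```text
t 28.27 pos [0.5621 0.2231 0.1571] tool y dir deg -88.7 toolx [ 0.008  0.003 -1.   ] w 0.0361 F [-1.  -0.8  0.2] j7 -2.13
turn world ccw 5.7 -> yaw (about tool x, down) -5.7
[ 0.447 -0.058  0.15 ] -> [  5.4 278.4 121.4]
```

>>> jog_arm(
  steps=[
    {"dx": -20,"dy": 40,"dz": 15,"yaw": -2,"hand": 40},
    {"dx": -50,"dy": 90,"dz": 38,"yaw": -5.6,"hand": 40},
    {"dx": -50,"dy": 140,"dz": 60,"yaw": -5.6,"hand": 40},
    {"dx": -50,"dy": 190,"dz": 82,"yaw": -5.6,"hand": 40},
    {"dx": -50,"dy": 240,"dz": 102,"yaw": -5.6,"hand": 40},
    {"dx": -50,"dy": 270,"dz": 114,"yaw": -5.6,"hand": 40},
    {"dx": -50,"dy": 279,"dz": 118,"yaw": -5.6,"hand": 40},
    {"dx": -50,"dy": 279,"dz": 118,"yaw": -5.6,"hand": 40},
    {"dx": -50,"dy": 279,"dz": 118,"yaw": -5.6,"hand": 40},
  ],
)

```text
clock: 29.4
position: [0.4488, -0.0572, 0.2003]
orientation: [0.043, 0.706, 0.044, -0.706]
wrist_force: [-0.4, 1.0, 0.1]
width: 0.0398
```

Run:
```python
from h import *
c=cam("wrist"); p,d=arm.get_image("wrist"); cv2.imwrite("pics/w7.png",p[:,:,::-1])
W=cloud(c,d); z=W[...,2]
m=(z>.038)&(z<.05)&(W[...,1]<0.05)&(W[...,0]>.3)&(W[...,0]<.6)&(W[...,1]>-.16); q=W[m]; print('rib',m.sum(), cv2.minAreaRect((q[:,:2]*1000).astype(np.float32)))
m=(z>.016)&(z<.05)&(W[...,1]<0.05)&(W[...,0]>.3)&(W[...,0]<.6)&(W[...,1]>-.17); q=W[m]; print('tray',m.sum(), cv2.minAreaRect((q[:,:2]*1000).astype(np.float32)))
plan([(.447,-.058,.037)],-83)
```

```text
rib 1079 ((448.1447448730469, -53.53691864013672), (98.85822296142578, 9.87489128112793), 7.0896382331848145)
tray 5259 ((447.69775390625, -53.53235626220703), (236.2111053466797, 164.63230895996094), 7.201574802398682)
t 29.45 pos [ 0.4487 -0.0572  0.2002] tool y dir deg -82.9 toolx [ 0.  0. -1.] w 0.0404 F [-0.4 -0.6 -0.6] j7 -1.48
turn world ccw -0.1 -> yaw (about tool x, down) 0.1
[ 0.447 -0.058  0.037] -> [163.2   0.6   1.8]
```

View pics/w7.png

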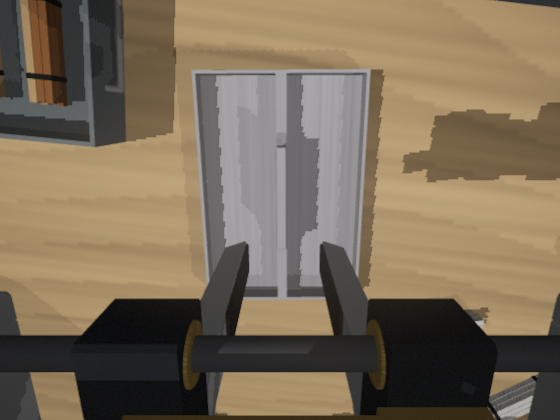

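Run:
```python
from h import *
c=cam("top"); p,d=arm.get_image("top"); W=cloud(c,d); z=W[...,2]
cv2.imwrite("pics/t_e.png",cv2.resize(p[155:245,140:250,::-1],None,fx=7,fy=7,interpolation=cv2.INTER_CUBIC))
R=(W[...,1]>.08)&(W[...,1]<.4)&(W[...,0]>.44)&(W[...,0]<.69)
m=R&(z>.05)&(z<.066); q=W[m]; print('rim',m.sum(), cv2.minAreaRect((q[:,:2]*1000).astype(np.float32)))
m=(R&(z>.018)&(z<.03)&(p[...,0].astype(int)-p[...,2]>15)).astype(np.uint8)
nn,lab,st,ce=cv2.connectedComponentsWithStats(m)
for i in range(1,nn):
    if st[i,4]>40:
        q=W[lab==i]; r=cv2.minAreaRect((q[:,:2]*1000).astype(np.float32)); print(st[i,4],np.round(r[0],1),np.round(r[1],1),r[2],np.median(q[:,2]),ce[i])
```

```text
rim 479 ((566.19287109375, 237.7975311279297), (181.61610412597656, 252.7596435546875), 1.0675886869430542)
237 [565.1 237. ] [119.4  22.8] 1.268792748451233 0.02510518294594004 [195.89451477 204.69198312]
219 [566.5 176.7] [119.   19.6] 1.4575276374816895 0.024980240685148914 [214.99086758 203.78538813]
239 [561.7 296.5] [119.5  23.2] 1.7825745344161987 0.024788307403299417 [176.18828452 205.28451883]
```

View pics/t_e.png

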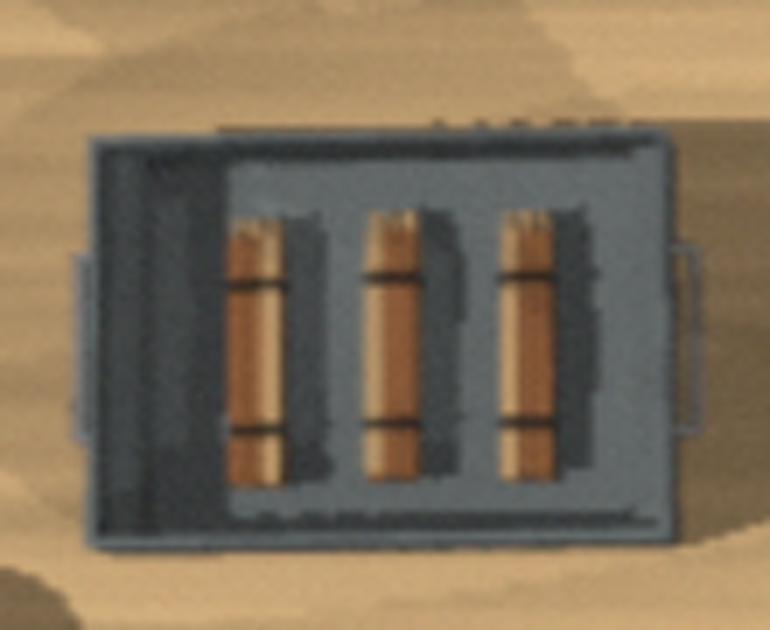

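The top view shows all three bundles in the tin, between the ledges and parallel to x. Comparing them with where I placed them, the top camera reads about 2 mm low in y. That puts the tin at about (0.5655, 0.240), and the wrist camera agrees. The tray is at (0.448, -0.0535).

Run:
```python
from h import *
plan([(.448,-.0535,.037)],-82.9)
```

```text
t 29.5 pos [ 0.4486 -0.0573  0.2001] tool y dir deg -82.9 toolx [-0.  0. -1.] w 0.0398 F [ 0.4  0.1 -0.3] j7 -1.48
turn world ccw 0.0 -> yaw (about tool x, down) -0.0
[ 0.448 -0.054  0.037] -> [163.1  -3.8   0.2]
```

>>> jog_arm(
  steps=[
    {"dx": 40,"dy": -3,"dz": 0,"yaw": 0,"hand": 40},
    {"dx": 90,"dy": -4,"dz": 0,"yaw": 0,"hand": 40},
    {"dx": 130,"dy": -4,"dz": 0,"yaw": 0,"hand": 40},
    {"dx": 155,"dy": -4,"dz": 0,"yaw": 0,"hand": 40},
    {"dx": 163,"dy": -4,"dz": 0,"yaw": 0,"hand": 40},
    {"dx": 163,"dy": -4,"dz": 0,"yaw": 0,"hand": 20},
    {"dx": 163,"dy": -4,"dz": 0,"yaw": 0,"hand": 4},
    {"dx": 163,"dy": -4,"dz": 0,"yaw": 0,"hand": 4},
    {"dx": 163,"dy": -4,"dz": 0,"yaw": 0,"hand": 4},
    {"dx": 163,"dy": -4,"dz": 0,"yaw": 0,"hand": 4},
  ],
  grip_force=55,
)

```text
clock: 30.75
position: [0.4484, -0.0545, 0.0379]
orientation: [0.043, 0.706, 0.043, -0.705]
wrist_force: [-1.1, 0.2, 9.7]
width: 0.0099
```

>>> jog_arm(
  steps=[
    {"dx": -5,"dy": 0,"dz": 0,"yaw": 0,"hand": 4},
    {"dx": -15,"dy": 0,"dz": 0,"yaw": 0,"hand": 4},
    {"dx": -35,"dy": 0,"dz": 0,"yaw": 0,"hand": 4},
    {"dx": -60,"dy": 0,"dz": 0,"yaw": 0,"hand": 4},
    {"dx": -90,"dy": 0,"dz": 0,"yaw": 0,"hand": 4},
    {"dx": -110,"dy": 0,"dz": 0,"yaw": 0,"hand": 4},
    {"dx": -120,"dy": 0,"dz": 0,"yaw": 0,"hand": 4},
    {"dx": -120,"dy": 0,"dz": 0,"yaw": 0,"hand": 4},
  ],
)

```text
clock: 31.75
position: [0.448, -0.0545, 0.1576]
orientation: [0.043, 0.706, 0.043, -0.705]
wrist_force: [0.1, -0.4, -3.2]
width: 0.01
```

Run:
```python
from h import *
c=cam("wrist"); p,d=arm.get_image("wrist"); cv2.imwrite("pics/w8.png",p[:,:,::-1])
W=cloud(c,d); z=W[...,2]; s=arm.sense(); b=s['position'][2]-.037
m=(z>b-.01)&(z<b+.05)&(abs(W[...,0]-.448)<.14)&(abs(W[...,1]+.055)<.1); q=W[m]; print('tray',m.sum(), cv2.minAreaRect((q[:,:2]*1000).astype(np.float32)))
plan([(.5655,.240,.157)],1.4)
```

```text
tray 90575 ((447.8716735839844, -53.78022766113281), (235.2777862548828, 165.84681701660156), 6.9656829833984375)
t 31.8 pos [ 0.4476 -0.0545  0.1569] tool y dir deg -83.0 toolx [-0.  0. -1.] w 0.0101 F [ 0.6  0.1 -2.4] j7 -1.5
turn world ccw 84.4 -> yaw (about tool x, down) -84.4
[0.566 0.24  0.157] -> [-1.000e-01 -2.780e+02 -1.528e+02]
```

View pics/w8.png

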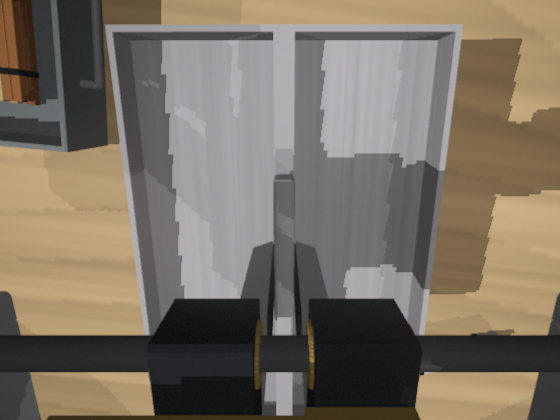

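>>> jog_arm(
  steps=[
    {"dx": 0,"dy": -20,"dz": -10,"yaw": -6,"hand": 4},
    {"dx": 0,"dy": -50,"dz": -26,"yaw": -15,"hand": 4},
    {"dx": 0,"dy": -85,"dz": -45,"yaw": -25,"hand": 4},
    {"dx": 0,"dy": -120,"dz": -64,"yaw": -35,"hand": 4},
    {"dx": 0,"dy": -155,"dz": -84,"yaw": -45,"hand": 4},
    {"dx": 0,"dy": -190,"dz": -104,"yaw": -55,"hand": 4},
    {"dx": 0,"dy": -225,"dz": -124,"yaw": -65,"hand": 4},
    {"dx": 0,"dy": -255,"dz": -140,"yaw": -75,"hand": 4},
    {"dx": 0,"dy": -272,"dz": -150,"yaw": -82,"hand": 4},
    {"dx": 0,"dy": -278,"dz": -153,"yaw": -84.3,"hand": 4},
  ],
)

```text
clock: 33.05
position: [0.5655, 0.2409, 0.1557]
orientation: [0.506, 0.493, 0.507, -0.494]
wrist_force: [-1.0, 0.3, -2.3]
width: 0.0098
```

>>> jog_arm(
  steps=[
    {"dx": 0,"dy": 0,"dz": 0,"yaw": 0,"hand": 4},
    {"dx": 0,"dy": 0,"dz": 0,"yaw": 0,"hand": 4},
    {"dx": 0,"dy": 0,"dz": 0,"yaw": 0,"hand": 4},
  ],
)

```text
clock: 33.42
position: [0.5659, 0.2393, 0.1572]
orientation: [0.505, 0.495, 0.505, -0.495]
wrist_force: [0.3, 0.4, -2.1]
width: 0.0098
```

Run:
```python
from h import *
c=cam("wrist"); p,d=arm.get_image("wrist"); cv2.imwrite("pics/w9.png",p[:,:,::-1])
W=cloud(c,d); z=W[...,2]; s=arm.sense(); b=s['position'][2]-.037
m=(z>b-.01)&(z<b+.05)&(abs(W[...,0]-.565)<.14)&(abs(W[...,1]-.24)<.17); q=W[m]; print('tray',m.sum(), cv2.minAreaRect((q[:,:2]*1000).astype(np.float32)))
plan([(.5655,.240,.07),(.5655,.24,.069)],1.3)
```

```text
tray 90602 ((564.683349609375, 240.83834838867188), (165.30740356445312, 234.942138671875), 1.2612085342407227)
t 33.48 pos [0.5659 0.2394 0.1573] tool y dir deg 1.2 toolx [ 0. -0. -1.] w 0.0095 F [-0.7 -0.5 -2.9] j7 -0.68
turn world ccw 0.1 -> yaw (about tool x, down) -0.1
[0.566 0.24  0.07 ] -> [87.3 -0.5 -0.6]
[0.566 0.24  0.069] -> [88.3 -0.5 -0.6]
```

View pics/w9.png

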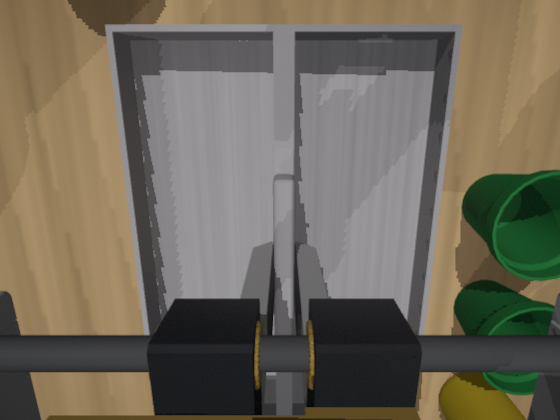

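The held tray reads (0.5647, 0.2408) in the wrist view, against the tin at (0.565, 0.240). It's aligned, so I'll lower it.

>>> jog_arm(
  steps=[
    {"dx": 20,"dy": 0,"dz": 0,"yaw": 0,"hand": 4},
    {"dx": 40,"dy": 0,"dz": 0,"yaw": 0,"hand": 4},
    {"dx": 52,"dy": 0,"dz": 0,"yaw": 0,"hand": 4},
    {"dx": 60,"dy": 0,"dz": 0,"yaw": 0,"hand": 4},
    {"dx": 66,"dy": 0,"dz": 0,"yaw": 0,"hand": 4},
    {"dx": 71,"dy": 0,"dz": 0,"yaw": 0,"hand": 4},
  ],
)

```text
clock: 34.22
position: [0.5662, 0.2402, 0.086]
orientation: [0.506, 0.495, 0.505, -0.494]
wrist_force: [0.2, 0.4, -1.3]
width: 0.0092
```

>>> jog_arm(
  steps=[
    {"dx": 5,"dy": 0,"dz": 0,"yaw": 0,"hand": 4},
    {"dx": 9,"dy": 0,"dz": 0,"yaw": 0,"hand": 4},
    {"dx": 13,"dy": 0,"dz": 0,"yaw": 0,"hand": 4},
    {"dx": 16,"dy": 0,"dz": 0,"yaw": 0,"hand": 4},
    {"dx": 16,"dy": 0,"dz": 0,"yaw": 0,"hand": 4},
  ],
)

```text
clock: 34.85
position: [0.566, 0.2401, 0.0701]
orientation: [0.506, 0.494, 0.506, -0.494]
wrist_force: [-0.8, 0.3, -2.2]
width: 0.0096
```

Run:
```python
from h import *
plan([])
```

```text
t 34.85 pos [0.566  0.2401 0.0701] tool y dir deg 1.3 toolx [ 0.  0. -1.] w 0.0096 F [-0.8  0.3 -2.2] j7 -0.74
```

Down another 2 mm, then open and rise.

>>> jog_arm(
  steps=[
    {"dx": 1,"dy": 0,"dz": 0,"yaw": 0,"hand": 4},
    {"dx": 2,"dy": 0,"dz": 0,"yaw": 0,"hand": 4},
    {"dx": 2,"dy": 0,"dz": 0,"yaw": 0,"hand": 35},
    {"dx": 1,"dy": 0,"dz": 0,"yaw": 0,"hand": 35},
    {"dx": 0,"dy": 0,"dz": 0,"yaw": 0,"hand": 35},
    {"dx": -20,"dy": 0,"dz": 0,"yaw": 0,"hand": 35},
    {"dx": -60,"dy": 0,"dz": 0,"yaw": 0,"hand": 40},
    {"dx": -110,"dy": 0,"dz": 0,"yaw": 0,"hand": 40},
    {"dx": -130,"dy": 0,"dz": 0,"yaw": 0,"hand": 40},
    {"dx": -130,"dy": 0,"dz": 0,"yaw": 0,"hand": 40},
  ],
)

```text
clock: 36.1
position: [0.5666, 0.2404, 0.2023]
orientation: [0.506, 0.495, 0.505, -0.493]
wrist_force: [-0.3, -0.4, -1.0]
width: 0.0399
```

```bash
python3 look.py f
python3 - <<'E'
from h import *
c=cam("wrist"); p,d=arm.get_image("wrist"); cv2.imwrite("pics/w10.png",p[:,:,::-1])
W=cloud(c,d); z=W[...,2]
R=(abs(W[...,0]-.565)<.1)&(abs(W[...,1]-.24)<.14)
m=R&(z>.032)&(z<.038); q=W[m]; A=np.c_[q[:,:2]-q[:,:2].mean(0),np.ones(len(q))]; print('trayfloor',m.sum(),np.linalg.lstsq(A,q[:,2],rcond=None)[0])
for a,b in [(.065,.085),(.05,.058),(.058,.063)]:
    m=R&(z>a)&(z<b); q=W[m]; print(a,b,m.sum(),cv2.minAreaRect((q[:,:2]*1000).astype(np.float32)))
plan([])
E
```

```text
lid rect ((747.904541015625, -248.3966064453125), (195.39236450195312, 266.1534423828125), 1.3904401063919067) plane [0.00088795 0.00032934 0.02728225] 0.0278531942430671
comp 164 [ 655.1 -281.9] [ 10.3 203.6] 0.2 px [361. 177.] col [69. 70. 67.]
comp 324 [ 487.1 -407. ] [ 24.2 169.2] 82.8 px [403. 236.] col [ 63.  90. 126.]
comp 166 [ 460.9 -568.3] [ 24.1 106.5] 43.5 px [457. 238.] col [55. 68. 84.]
comp 183 [ 307.1 -248.6] [ 21.4 110. ] 15.4 px [356. 288.] col [168. 177. 181.]
t 36.15 pos [0.566  0.2399 0.2007] tool y dir deg 1.3 toolx [ 0.001  0.    -1.   ] w 0.0401 F [ 0.1 -0.1  0.3] j7 -0.66
trayfloor 32742 [ 0.00029991 -0.00061446  0.03492328]
0.065 0.085 1316 ((564.9546508789062, 241.5867156982422), (9.69809341430664, 98.8674545288086), 0.9741231203079224)
0.05 0.058 6466 ((565.4093017578125, 241.49542236328125), (179.51698303222656, 249.0009765625), 1.7985106706619263)
0.058 0.063 4242 ((564.5601196289062, 240.02731323242188), (180.97787475585938, 252.1973419189453), 1.3073292970657349)
t 36.2 pos [0.5656 0.2397 0.1997] tool y dir deg 1.3 toolx [-0.001 -0.    -1.   ] w 0.0402 F [-0.8 -0.4 -0.4] j7 -0.66
```

View pics/w10.png

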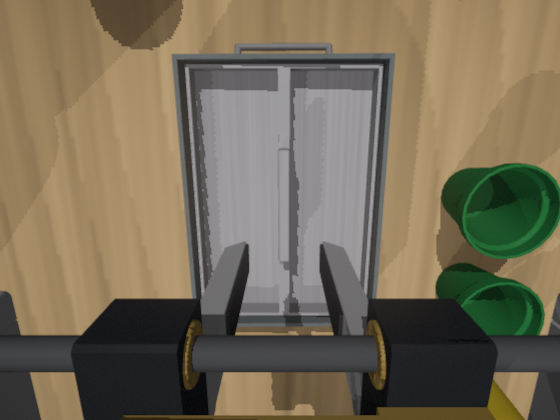

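View pics/t_f.png

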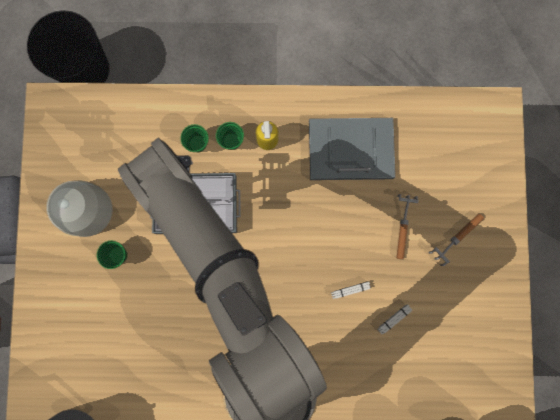

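The tray is level: its floor reads 34.9 mm, with slope under 0.001, and it's centred within about 2 mm. Next is the leftmost rake, at (404,225).

Run:
```python
from h import *
plan([(.4975,-.4065,.2)],83)
```

```text
t 36.2 pos [0.5656 0.2397 0.1997] tool y dir deg 1.3 toolx [-0.001 -0.    -1.   ] w 0.0402 F [-0.8 -0.4 -0.4] j7 -0.66
turn world ccw 81.7 -> yaw (about tool x, down) -81.7
[ 0.498 -0.406  0.2  ] -> [ -0.  -82.4 644.6]
```

>>> jog_arm(
  steps=[
    {"dx": 0,"dy": -4,"dz": 30,"yaw": -7,"hand": 50},
    {"dx": 0,"dy": -10,"dz": 80,"yaw": -16,"hand": 50},
    {"dx": 0,"dy": -18,"dz": 140,"yaw": -25,"hand": 50},
    {"dx": 0,"dy": -25,"dz": 200,"yaw": -34,"hand": 50},
    {"dx": 0,"dy": -33,"dz": 260,"yaw": -43,"hand": 50},
    {"dx": 0,"dy": -41,"dz": 320,"yaw": -52,"hand": 50},
    {"dx": 0,"dy": -49,"dz": 380,"yaw": -61,"hand": 50},
    {"dx": 0,"dy": -57,"dz": 440,"yaw": -70,"hand": 50},
    {"dx": 0,"dy": -64,"dz": 500,"yaw": -79,"hand": 50},
    {"dx": 0,"dy": -72,"dz": 560,"yaw": -81.7,"hand": 50},
  ],
)

```text
clock: 37.45
position: [0.5056, -0.3201, 0.1987]
orientation: [0.705, 0.043, 0.706, -0.042]
wrist_force: [0.9, -0.2, -0.1]
width: 0.0501
```

Run:
```python
from h import *
plan([(.4975,-.4065,.2)],83)
```

```text
t 37.45 pos [ 0.5056 -0.3201  0.1987] tool y dir deg 83.2 toolx [-0.002  0.001 -1.   ] w 0.0501 F [ 0.9 -0.2 -0.1] j7 1.73
turn world ccw -0.2 -> yaw (about tool x, down) 0.2
[ 0.498 -0.406  0.2  ] -> [ -1.4 -86.7   2.2]
```

>>> jog_arm(
  steps=[
    {"dx": 0,"dy": -40,"dz": 1,"yaw": 0,"hand": 50},
    {"dx": 0,"dy": -75,"dz": 2,"yaw": 0,"hand": 50},
    {"dx": 0,"dy": -85,"dz": 2,"yaw": 0,"hand": 50},
    {"dx": 0,"dy": -85,"dz": 2,"yaw": 0,"hand": 50},
    {"dx": 0,"dy": -85,"dz": 2,"yaw": 0,"hand": 50},
  ],
)

```text
clock: 38.08
position: [0.4987, -0.4014, 0.1998]
orientation: [0.706, 0.043, 0.706, -0.042]
wrist_force: [-0.3, 0.8, 0.0]
width: 0.0498
```

Run:
```python
from h import *
c=cam("wrist"); p,d=arm.get_image("wrist"); cv2.imwrite("pics/w11.png",p[:,:,::-1])
W=cloud(c,d); z=W[...,2]
m=((z>.012)&(z<.03)&(abs(W[...,0]-.48)<.11)&(abs(W[...,1]+.405)<.06)&(p[...,0].astype(int)-p[...,2]>15)).astype(np.uint8)
nn,lab,st,ce=cv2.connectedComponentsWithStats(m)
for i in range(1,nn):
    if st[i,4]>100:
        q=W[lab==i]; r=cv2.minAreaRect((q[:,:2]*1000).astype(np.float32)); print(st[i,4],np.round(r[0],1),np.round(r[1],1),r[2],q[:,0].min(),q[:,0].max(),np.percentile(q[:,2],95),ce[i])
plan([(.4975,-.4065,.025)],83)
```

```text
2695 [ 462.6 -402.7] [ 24.1 120.9] 82.6908950805664 0.4015721803341959 0.521405791148797 0.024208539574264734 [277.47495362 150.68794063]
t 38.12 pos [ 0.4988 -0.4015  0.2   ] tool y dir deg 83.1 toolx [-0.     0.001 -1.   ] w 0.0499 F [ 0.1 -0.4 -0. ] j7 1.84
turn world ccw -0.1 -> yaw (about tool x, down) 0.1
[ 0.498 -0.406  0.025] -> [175.   -5.2  -0.6]
```

View pics/w11.png

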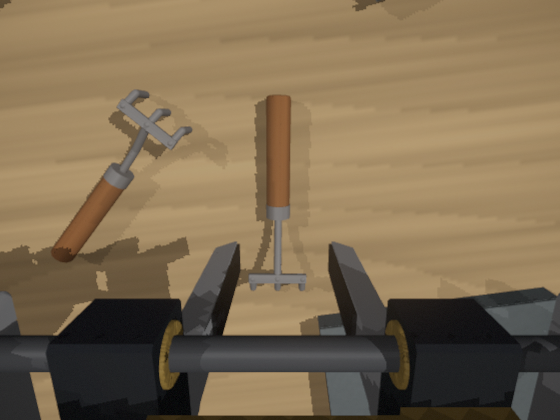

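>>> jog_arm(
  steps=[
    {"dx": 40,"dy": -5,"dz": 0,"yaw": 0,"hand": 50},
    {"dx": 90,"dy": -6,"dz": -1,"yaw": 0,"hand": 50},
    {"dx": 140,"dy": -6,"dz": -1,"yaw": 0,"hand": 50},
    {"dx": 165,"dy": -6,"dz": -1,"yaw": 0,"hand": 50},
    {"dx": 174,"dy": -6,"dz": -1,"yaw": 0,"hand": 50},
    {"dx": 175,"dy": -6,"dz": -1,"yaw": 0,"hand": 40},
    {"dx": 175,"dy": -6,"dz": -1,"yaw": 0,"hand": 15},
    {"dx": 175,"dy": -6,"dz": -1,"yaw": 0,"hand": 15},
    {"dx": 175,"dy": -6,"dz": -1,"yaw": 0,"hand": 15},
    {"dx": 175,"dy": -6,"dz": -1,"yaw": 0,"hand": 15},
  ],
  grip_force=40,
)

```text
clock: 39.38
position: [0.4971, -0.4091, 0.0262]
orientation: [0.706, 0.043, 0.705, -0.044]
wrist_force: [-0.9, 1.5, 7.5]
width: 0.0234
```

>>> jog_arm(
  steps=[
    {"dx": -5,"dy": 0,"dz": 0,"yaw": 0,"hand": 15},
    {"dx": -20,"dy": 0,"dz": 0,"yaw": 0,"hand": 15},
    {"dx": -50,"dy": 0,"dz": 0,"yaw": 0,"hand": 15},
    {"dx": -90,"dy": 0,"dz": 0,"yaw": 0,"hand": 15},
    {"dx": -125,"dy": 0,"dz": 0,"yaw": 0,"hand": 15},
    {"dx": -140,"dy": 0,"dz": 0,"yaw": 0,"hand": 15},
    {"dx": -140,"dy": 0,"dz": 0,"yaw": 0,"hand": 15},
  ],
)

```text
clock: 40.25
position: [0.4967, -0.4091, 0.1659]
orientation: [0.706, 0.043, 0.705, -0.044]
wrist_force: [-0.3, -0.9, -4.0]
width: 0.0232
```

Run:
```python
from h import *
p,d=arm.get_image("scene"); cv2.imwrite("pics/s5.png",cv2.resize(p[100:320,60:360,::-1],None,fx=2.5,fy=2.5))
plan([(.523,.244,.165)],1.3)
```

```text
t 40.3 pos [ 0.4962 -0.4088  0.1646] tool y dir deg 83.0 toolx [-0.  0. -1.] w 0.0231 F [ 0.7  0.4 -2.6] j7 1.83
turn world ccw -81.7 -> yaw (about tool x, down) 81.7
[0.523 0.244 0.165] -> [-3.000e-01  6.511e+02 -5.340e+01]
```

View pics/s5.png

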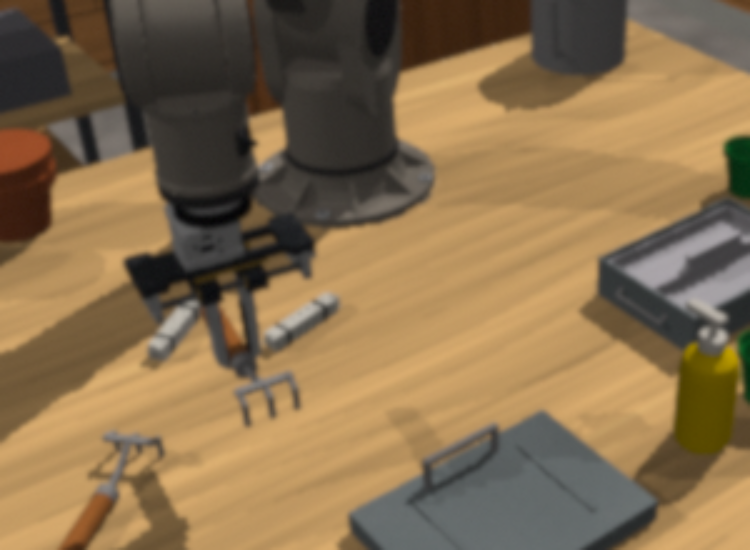

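>>> jog_arm(
  steps=[
    {"dx": 0,"dy": 20,"dz": -2,"yaw": 4,"hand": 15},
    {"dx": 0,"dy": 65,"dz": -5,"yaw": 12,"hand": 15},
    {"dx": 0,"dy": 120,"dz": -10,"yaw": 21,"hand": 15},
    {"dx": 0,"dy": 180,"dz": -15,"yaw": 30,"hand": 15},
    {"dx": 0,"dy": 240,"dz": -20,"yaw": 39,"hand": 15},
    {"dx": 0,"dy": 300,"dz": -25,"yaw": 48,"hand": 15},
    {"dx": 0,"dy": 360,"dz": -30,"yaw": 57,"hand": 15},
    {"dx": 0,"dy": 420,"dz": -35,"yaw": 66,"hand": 15},
    {"dx": 0,"dy": 480,"dz": -40,"yaw": 74,"hand": 15},
    {"dx": 0,"dy": 540,"dz": -45,"yaw": 81.7,"hand": 15},
  ],
)

```text
clock: 41.55
position: [0.517, 0.1304, 0.1637]
orientation: [0.504, 0.495, 0.505, -0.496]
wrist_force: [1.4, 0.4, -1.5]
width: 0.0233
```

Run:
```python
from h import *
plan([(.523,.244,.165)],1.3)
```

```text
t 41.55 pos [0.517  0.1304 0.1637] tool y dir deg 1.0 toolx [-0.002 -0.001 -1.   ] w 0.0233 F [ 1.4  0.4 -1.5] j7 -0.5
turn world ccw 0.3 -> yaw (about tool x, down) -0.3
[0.523 0.244 0.165] -> [  -1.4    7.9 -113.5]
```

>>> jog_arm(
  steps=[
    {"dx": 0,"dy": 3,"dz": -45,"yaw": 0,"hand": 15},
    {"dx": 0,"dy": 6,"dz": -85,"yaw": 0,"hand": 15},
    {"dx": 0,"dy": 8,"dz": -105,"yaw": 0,"hand": 15},
    {"dx": 0,"dy": 8,"dz": -112,"yaw": 0,"hand": 15},
    {"dx": 0,"dy": 8,"dz": -112,"yaw": 0,"hand": 15},
    {"dx": 0,"dy": 8,"dz": -112,"yaw": 0,"hand": 15},
  ],
)

```text
clock: 42.3
position: [0.5236, 0.2396, 0.165]
orientation: [0.505, 0.495, 0.505, -0.495]
wrist_force: [-0.2, -0.2, -1.7]
width: 0.0233
```

Run:
```python
from h import *
c=cam("wrist"); p,d=arm.get_image("wrist"); cv2.imwrite("pics/w12.png",p[:,:,::-1])
plan([(.523,.244,.062)],1.3)
```

```text
t 42.35 pos [0.5236 0.2397 0.1651] tool y dir deg 1.2 toolx [ 0.    -0.001 -1.   ] w 0.0231 F [ 0.4  0.1 -1.7] j7 -0.71
turn world ccw 0.1 -> yaw (about tool x, down) -0.1
[0.523 0.244 0.062] -> [103.1  -0.6  -4.3]
```

View pics/w12.png

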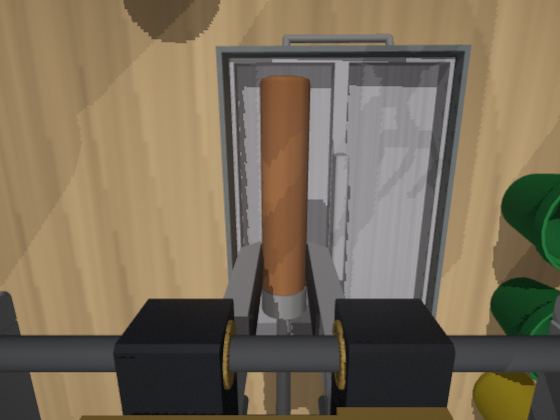

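>>> jog_arm(
  steps=[
    {"dx": 30,"dy": -0.5,"dz": -5,"yaw": 0,"hand": 15},
    {"dx": 60,"dy": -0.5,"dz": -5,"yaw": 0,"hand": 15},
    {"dx": 80,"dy": -0.5,"dz": -5,"yaw": 0,"hand": 15},
    {"dx": 92,"dy": -0.5,"dz": -5,"yaw": 0,"hand": 15},
    {"dx": 99,"dy": -0.5,"dz": -5,"yaw": 0,"hand": 15},
    {"dx": 103,"dy": -0.5,"dz": -5,"yaw": 0,"hand": 15},
    {"dx": 103,"dy": -0.5,"dz": -5,"yaw": 0,"hand": 15},
  ],
)

```text
clock: 43.22
position: [0.5229, 0.2462, 0.0624]
orientation: [0.506, 0.495, 0.505, -0.494]
wrist_force: [-0.2, 0.9, -1.5]
width: 0.0233
```

Run:
```python
from h import *
plan([])
```

```text
t 43.23 pos [0.5229 0.2462 0.0624] tool y dir deg 1.3 toolx [ 0.  0. -1.] w 0.0233 F [-0.2  0.9 -1.5] j7 -0.79
```

>>> jog_arm(
  steps=[
    {"dx": 1,"dy": 0,"dz": 0,"yaw": 0,"hand": 15},
    {"dx": 1,"dy": 0,"dz": 0,"yaw": 0,"hand": 36},
    {"dx": 1,"dy": 0,"dz": 0,"yaw": 0,"hand": 36},
    {"dx": 0,"dy": 0,"dz": 0,"yaw": 0,"hand": 36},
    {"dx": -20,"dy": 0,"dz": 0,"yaw": 0,"hand": 36},
    {"dx": -60,"dy": 0,"dz": 0,"yaw": 0,"hand": 36},
    {"dx": -110,"dy": 0,"dz": 0,"yaw": 0,"hand": 36},
    {"dx": -140,"dy": 0,"dz": 0,"yaw": 0,"hand": 36},
  ],
)

```text
clock: 44.22
position: [0.5232, 0.2467, 0.2061]
orientation: [0.506, 0.495, 0.505, -0.493]
wrist_force: [-0.5, 0.0, -0.3]
width: 0.0356
```

>>> jog_arm(
  steps=[
    {"dx": 0,"dy": 0,"dz": 50,"yaw": 0,"hand": 36},
    {"dx": 0,"dy": 0,"dz": 110,"yaw": 0,"hand": 36},
    {"dx": 0,"dy": 0,"dz": 170,"yaw": 0,"hand": 36},
    {"dx": 0,"dy": 0,"dz": 230,"yaw": 0,"hand": 36},
    {"dx": 0,"dy": 0,"dz": 270,"yaw": 0,"hand": 36},
    {"dx": 0,"dy": 0,"dz": 270,"yaw": 0,"hand": 36},
    {"dx": 0,"dy": 0,"dz": 270,"yaw": 0,"hand": 36},
  ],
)

```text
clock: 45.1
position: [0.5289, -0.023, 0.203]
orientation: [0.506, 0.495, 0.505, -0.494]
wrist_force: [0.3, -0.7, 0.7]
width: 0.0359
```

```bash
python3 look.py g
python3 - <<'E'
from h import *
c=cam("top"); p,d=arm.get_image("top"); W=cloud(c,d); z=W[...,2]
cv2.imwrite("pics/t_gz.png",cv2.resize(p[155:245,140:250,::-1],None,fx=7,fy=7,interpolation=cv2.INTER_CUBIC))
R=(abs(W[...,0]-.565)<.075)&(abs(W[...,1]-.238)<.1)
red=p[...,0].astype(int)-p[...,2]>25
m=R&red&(z>.04); q=W[m]; print('handle',m.sum(),cv2.minAreaRect((q[:,:2]*1000).astype(np.float32)),np.percentile(q[:,2],[10,50,95]))
m=R&(z>.03)&(z<.038); q=W[m]; A=np.c_[q[:,:2]-q[:,:2].mean(0),np.ones(len(q))]; print('floor',m.sum(),np.linalg.lstsq(A,q[:,2],rcond=None)[0])
q=W[R&(z>.068)]; print('rib/grip',cv2.minAreaRect((q[:,:2]*1000).astype(np.float32)) if len(q)>5 else len(q))
E
```

```text
lid rect ((747.0509643554688, -248.10299682617188), (195.64700317382812, 265.84088134765625), 0.7377505898475647) plane [ 0.00185678 -0.00086899  0.0261417 ] 0.02780734053624794
comp 146 [ 654.9 -290.2] [ 10.3 183.8] 0.1 px [366. 177.] col [72. 73. 71.]
comp 164 [ 462.5 -568.8] [ 25.2 101.6] 43.2 px [457. 238.] col [57. 70. 86.]
comp 183 [ 307.6 -248.7] [ 22.  111.1] 15.9 px [356. 288.] col [162. 171. 175.]
t 45.15 pos [ 0.5289 -0.0225  0.2029] tool y dir deg 1.4 toolx [ 0.001  0.    -1.   ] w 0.036 F [-0.2  0.7 -0.4] j7 -0.16
handle 246 ((521.126953125, 284.9380798339844), (19.48353385925293, 105.73967742919922), 0.7588744163513184) [0.0516114  0.05694109 0.06301796]
floor 1716 [-0.00234624 -0.00046657  0.03429727]
rib/grip ((541.409423828125, 228.56826782226562), (182.47557067871094, 70.21405792236328), 81.98487091064453)
```

View pics/t_gz.png

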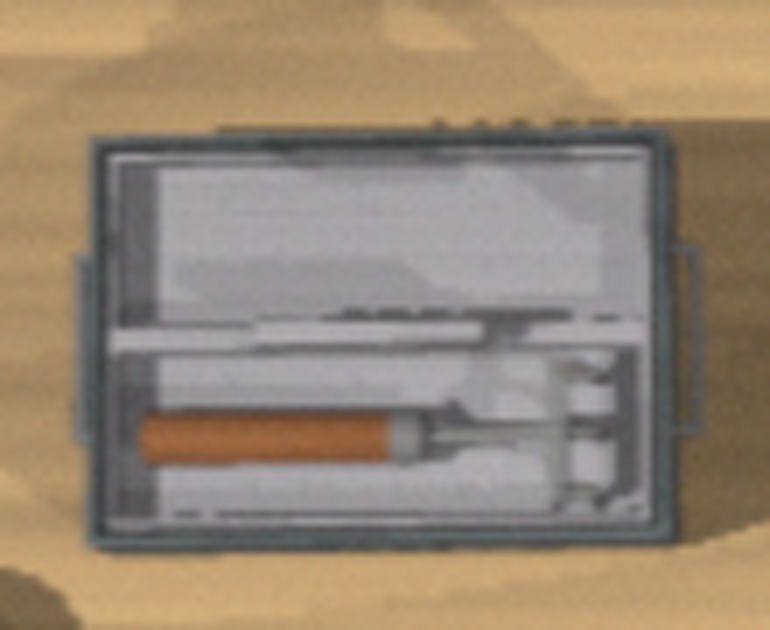

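View pics/t_g.png

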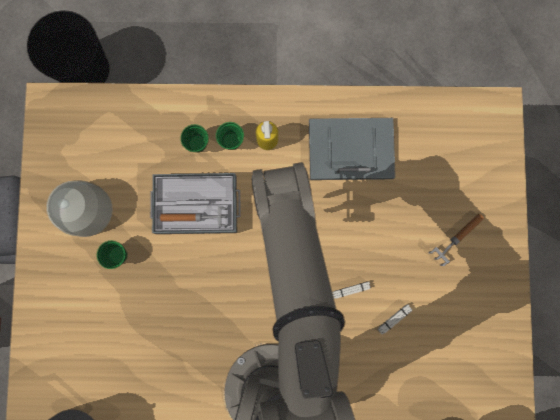

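Run:
```python
from h import *
c=cam("top"); p,d=arm.get_image("top"); W=cloud(c,d)
for u in range(162,196,4):
    col=W[214:220,u]; print(u,col[:,1].mean().round(3),col[1:5,2].round(3))
p,d=arm.get_image("scene"); cv2.imwrite("pics/s9.png",p[:,:,::-1]); plan([])
```

```text
162 0.332 [0.061 0.055 0.054 0.064]
166 0.32 [0.059 0.059 0.058 0.056]
170 0.308 [0.063 0.061 0.059 0.064]
174 0.296 [0.059 0.058 0.064 0.061]
178 0.284 [0.063 0.059 0.059 0.057]
182 0.271 [0.066 0.065 0.058 0.058]
186 0.26 [0.055 0.057 0.056 0.058]
190 0.248 [0.054 0.059 0.058 0.058]
194 0.235 [0.058 0.063 0.051 0.058]
t 45.3 pos [ 0.5288 -0.0226  0.2024] tool y dir deg 1.4 toolx [ 0.  0. -1.] w 0.036 F [-0.6 -0.  -0. ] j7 -0.16
```

View pics/s9.png

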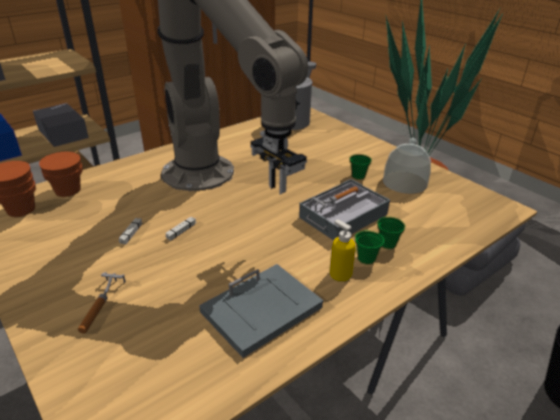

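The handle is level at 59 mm along its length. The scene view shows no brown bundle left on the bench, the lid flat at about (262,305), and the bottle, pots and cloche standing. I'm handing in.

```bash
python3 -c "
from rig import arm
print(arm.finish_job(), arm.sense()['clock'])"
```

```text
the job is handed in; nothing more can be done
the job is handed in; nothing more can be done
```

The tin is packed and the job was handed in at about 45 s; `finish_job` gives no verdict. I tipped the lid about 24° on the far rim and laid it flat on the bench. All three bundles then went on the tin's floor, the tray on its ledges and the leftmost rake tines down in the near compartment.

Last checks:
- **Lid:** right way up and flat, with its top 27.8 mm above the bench and tilt under 0.003 rad.
- **Bundles:** all three lay flat in the tin with tops at about 25 mm, measured just before the tray covered them. No brown bundle is left on the bench.
- **Tray:** level on its ledges and within about 2 mm of centre, with its floor 34.9 mm up against 35 mm expected. A coarser reading after the rake went in gave 34.3 mm.
- **Rake:** level in the tray, with the handle top about 59 mm up as expected.
- **Bottle, pots and cloche:** standing where they were in the pictures.

The top and wrist cameras disagreed by 2 to 5 mm in y. I corrected for this using where the placed bundles appeared in the top view. One outline fit of the tray's rib in the final view came out meaningless because it picked up other points, so I ignored it. I noticed no slackened grip or knocked object during the run.

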